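Put away the spindle tooling

TASK

Clear the bench of the spindle tooling: put every steel spacer ring on the upright arbor, and after them the flanged collar, flange down, on top of the stack. Return each aluminium setting block to its own pocket in the rack, the one labelled with an inlay of its outline, lying flat on the pocket's floor; leave the bottle, saw and tool case alone.

Things in the scene. Friction and masses are not known exactly. Their poses are not given: they have to be found in the camera images.
- square: Setting block of bare aluminium, plain square block, 40 x 40 mm in plan, 32 mm tall, 90 g; upside-down is the same. Origin at its centre (16 mm above its underside), z up along its height. Not every block is present in every run.
- bar: Setting block of bare aluminium, plain oblong block, 42 mm along its x, 24 mm along its y, 32 mm tall, 90 g; upside-down is the same. Origin at its centre (16 mm above its underside), z up along its height. Not every block is present in every run.
- cross: Setting block of bare aluminium, plus-shaped block: two bars 42 mm long and 16 mm wide crossing at right angles, along its x and y, 32 mm tall, 90 g; upside-down is the same. Origin at its centre (16 mm above its underside), z up along its height. Not every block is present in every run.
- ibeam: Setting block of bare aluminium, I-section (H-shaped) block: two flanges 12 mm thick and 42 mm long (along its y) joined by a 14 mm wide web; 42 mm over the flanges' outer faces along its x, 32 mm tall, 90 g; upside-down is the same. Origin at its centre (16 mm above its underside), z up along its height. Not every block is present in every run.
- round: Setting block of bare aluminium, round block, 42 mm diameter, 32 mm tall, 90 g; upside-down is the same. Origin at its centre (16 mm above its underside), z up along its height. Not every block is present in every run.
- slot_square_floor (a point): Centre of the floor of the pocket labelled with the square outline, home of that block. x points to the label, x and y run parallel to the walls. Pocket 48 x 48 mm inside, 12 mm deep, floor 16 mm above the bench. Five such fixed dark wood pockets, 66 mm apart, in a row (order varies); the label, a pale inlay of the outline, lies 53 mm from the pocket's centre, away from the robot.
- slot_bar_floor (a point): Centre of the floor of the pocket labelled with the bar outline, home of that block. x points to the label, x and y run parallel to the walls. Pocket 48 x 48 mm inside, 12 mm deep, floor 16 mm above the bench. Five such fixed dark wood pockets, 66 mm apart, in a row (order varies); the label, a pale inlay of the outline, lies 53 mm from the pocket's centre, away from the robot.
- slot_cross_floor (a point): Centre of the floor of the pocket labelled with the cross outline, home of that block. x points to the label, x and y run parallel to the walls. Pocket 48 x 48 mm inside, 12 mm deep, floor 16 mm above the bench. Five such fixed dark wood pockets, 66 mm apart, in a row (order varies); the label, a pale inlay of the outline, lies 53 mm from the pocket's centre, away from the robot.
- slot_ibeam_floor (a point): Centre of the floor of the pocket labelled with the I (H) outline, home of that block. x points to the label, x and y run parallel to the walls. Pocket 48 x 48 mm inside, 12 mm deep, floor 16 mm above the bench. Five such fixed dark wood pockets, 66 mm apart, in a row (order varies); the label, a pale inlay of the outline, lies 53 mm from the pocket's centre, away from the robot.
- slot_round_floor (a point): Centre of the floor of the pocket labelled with the round outline, home of that block. x points to the label, x and y run parallel to the walls. Pocket 48 x 48 mm inside, 12 mm deep, floor 16 mm above the bench. Five such fixed dark wood pockets, 66 mm apart, in a row (order varies); the label, a pale inlay of the outline, lies 53 mm from the pocket's centre, away from the robot.
- spacer0: Steel spacer ring, 50 mm outside, 24 mm bore, 16 mm tall, 150 g, lying flat. Origin at its centre (8 mm above its underside), z along its bore; upside-down is the same. The spacers are identical. Not every spacer is present in every run.
- spacer1: Steel spacer ring, 50 mm outside, 24 mm bore, 16 mm tall, 150 g, lying flat. Origin at its centre (8 mm above its underside), z along its bore; upside-down is the same. The spacers are identical. Not every spacer is present in every run.
- spacer2: Steel spacer ring, 50 mm outside, 24 mm bore, 16 mm tall, 150 g, lying flat. Origin at its centre (8 mm above its underside), z along its bore; upside-down is the same. The spacers are identical. Not every spacer is present in every run.
- collar: Steel flanged collar with a 24 mm bore through it: below a flange 62 mm in diameter and 8 mm thick, above it a hub 42 mm in diameter; 26 mm tall in all, 200 g, lying flange down. Origin at the centre of its underside, z up along the bore.
- arbor_seat (a point): Where the bottom spacer sits: centre of the top of the arbor's round foot (84 mm diameter, 10 mm thick), 10 mm above the bench. z up along the upright shaft: dark steel, 20 mm in diameter, 58 mm tall above this point, its top 8 mm tapering to 10 mm. The arbor is fixed to the bench.
- arbor_tip (a point): Top end of the arbor's shaft, 68 mm above the bench.
- water_bottle: Bystander: clear water bottle with a red cap, 60 mm diameter, 190 mm tall, standing. Origin at the centre of its underside.
- saw: Bystander: back saw lying flat, about 0.4 m long along its y and 70 mm wide, 22 mm high at most; blade towards its +y, wooden handle towards -y. Origin on the bench under it, about 80 mm from the middle of its length towards the handle.
- case: Bystander: closed green tool case, 140 mm (x) by 200 mm (y), 55 mm tall. Origin at the centre of its underside.

How it is judged:
By the outcome, as a careful person would: the job done as asked, in the order asked, and still so for the second after the job is handed in, with the robot touching nothing.
Of square, bar, cross, ibeam, round only 4 to 5 are there at a start; the rules pass over those that are not, and their reading is None.
Of spacer0, spacer1, spacer2 only 2 to 3 are there at a start; the rules pass over those that are not, and their reading is None.
At some moment in a run one of square, bar, cross, ibeam, round, collar may be knocked a few centimetres aside while the robot is not near it.
Once in a run the grip may slacken for a moment while it holds something.
It also fails if it takes over 208 s, if anything falls off the work surface, if the arm or the gripper's body presses on something with over 40 N, if the wrist force passes 120 N, or if a joint passes its speed limit or range.

ROBOT

A 6-joint arm with a two-finger parallel gripper is mounted at the origin on the work surface. World frame = base frame: x ahead of the robot, y to its left, z up, the work surface at z = 0. Lengths are in m, angles in rad, forces in N, time in s.
With the tool pointing down it reaches from about 0.375 to 0.9 m from the base axis. Payload 3.1 kg.
Tool frame: the origin (TCP) lies at the very end of the fingers, on their centre line; the grasp point (between the pads) lies 19 mm behind it; z points along the fingers, y is the direction in which the jaws open and shut (so a half turn about z gives the same grasp; the last joint's range is limited). The gripper opens to 87 mm and grips with 3 to 60 N. Pads are 19 mm wide; open, the fingers measure 117 mm over their backs; the gripper's body (75 mm by 190 mm) begins 51 mm behind the grasp point.
Start: joints at [-1.472, 0.527, 1.433, -0, 1.181, -0.178], TCP at [0.171, -0.601, 0.223] pointing down, gripper open.
Joint ranges: [-3.08, 3.08], [-0.75, 2.2], [0.22, 2.44], [-1.43, 4.57], [0, 2.65], [-2.85, 2.85]. Speed limits (rad/s): [2.79, 2.79, 3.14, 3.14, 3.14, 3.14].

INTERFACE

Orientations are given as a unit quaternion [x, y, z, w].
In Python, from rig import robot gives the robot as it stands. The module is installed in compiled form; this text tells all that it offers.
- The arm moves only by the tool carry_out, never from a script. Its argument "series" is a list of rows, each a list of 7 numbers: the shift along the tool's x, y, z in mm, then the turn, a rotation vector about the tool's x, y, z in degrees, then the gripper command: -1 is shut, 1 is fully open, values between are in proportion. In form: [[tx, ty, tz, rx, ry, rz, claw], ...]. A call has 1 to 8 rows; each row is the pose to reach, as a shift and turn from the pose measured when the call began, along the tool's axes at that moment; what a row does not reach only later rows make up. A row lasts 1/8 s, in which the tool goes at most 62.5 mm and 10.7 degrees, less where a joint would pass 70% of its speed; a pose out of reach is approached as far as the arm can. A call with a gripper value outside its range is refused whole. The fingers move at their own pace and stop on an object; "force" is the grip in N (left out, the last holds). Time passes only in rows, so rows that repeat a pose let the fingers close. It gives the time, the measured TCP pose, the force and the opening at its end, in the units of the state.
- robot.get_obs(): the state, without advancing time (a new reading comes with each control period).
- robot.camera(name): name is "scene" or "top" or "wrist"; returns a dict with "pixels" (420x560x3 uint8, red, green, blue), "fx", "fy", "cx", "cy" (pixels), "k1" (the pictures are not rectified: a ray, as slopes to the right and down, at radius r is drawn at 1 + k1 r^2 times it, then the intrinsics apply), "position" and "attitude" of the camera in the world. Camera axes: x right, y down, z forward; pixel columns grow to the right and rows downward; lengths in m; the calibration is good to about 2 mm. A picture is of the moment at which its call begins. There is no depth.
- robot.hand_in(): hands the job in, once; it reports no verdict.
The state is a dict: "time": time; "q": joint angles; "joint_velocities": joint speeds; "joint_torque": joint torques, N m; "position": TCP position; "tool_rot": TCP orientation; "ft_force": force on the tool from outside, world axes, zero at the start; "moment": the same for the moment, N m; "grip_width": finger opening in m.
Only numpy, scipy, OpenCV 4.12 (cv2) and the standard library are available. Lean on these libraries where they do the work, as an engineer would, in place of code of your own. Each camera call takes 0.05 s, during which the arm holds its last target.

## Working session

There is one attempt and no reset: what is moved stays moved. The work goes in short steps, Python scripts to look and compute and a tool call to move; the robot and the scene stay as the last step left them, time stands still between calls to the robot, and variables do not carry over. Pictures are saved under pics/ and viewed, and the job is handed in when it is done.

Besides the shell and the picture viewer there is one more tool, called after ">>>" as a command line: name --pt "numbers of a row" for each row, then --argument value for the rest. carry_out: Moves the arm, as the interface text tells. Its arguments: {"type":"object","properties":{"series":{"type":"array"},"force":{"type":"number"}},"required":["series"]}

```bash
mkdir -p pics; ls; cat > h.py <<'E'
import numpy as np, cv2
from scipy.spatial.transform import Rotation as R
from rig import robot
def snap(n,f):
    c=robot.camera(n); cv2.imwrite('pics/'+f+'.png',c['pixels'][:,:,::-1]); np.save('pics/'+f+'.npy',c,allow_pickle=True); return c
def load(f): return np.load('pics/'+f+'.npy',allow_pickle=True).item()
def ray(c,uv):
    uv=np.atleast_2d(np.array(uv,float)); d=np.stack([(uv[:,0]-c['cx'])/c['fx'],(uv[:,1]-c['cy'])/c['fy']],1)
    s=d.copy()
    for _ in range(20): s=d/(1+c['k1']*(s**2).sum(1,keepdims=True))
    v=np.c_[s,np.ones(len(s))]
    a=np.array(c['attitude']); M=R.from_quat(a).as_matrix() if a.size==4 else a.reshape(3,3)
    return v@M.T
def onz(c,uv,z):
    v=ray(c,uv); p=np.array(c['position']); t=(z-p[2])/v[:,2]; return p+v*t[:,None]
def proj(c,P):
    a=np.array(c['attitude']); M=R.from_quat(a).as_matrix() if a.size==4 else a.reshape(3,3)
    q=(np.atleast_2d(P)-np.array(c['position']))@M; s=q[:,:2]/q[:,2:]; s=s*(1+c['k1']*(s**2).sum(1,keepdims=True))
    return np.c_[s[:,0]*c['fx']+c['cx'],s[:,1]*c['fy']+c['cy']]
E
python3 - <<'E'
from h import *
o=robot.get_obs(); print(o)
for n in ['scene','top','wrist']:
    c=snap(n,n+'0'); print({k:v for k,v in c.items() if k!='pixels'})
E
```

```text
pics
{'time': 0.0, 'q': array([-1.47248722e+00,  5.28465148e-01,  1.43385376e+00,  2.82259918e-05,
        1.18137418e+00, -1.78510236e-01]), 'joint_velocities': array([ 9.50312997e-04, -5.72582595e-04, -2.94957507e-05,  1.68755841e-03,
       -2.20419916e-04,  7.18401716e-04]), 'joint_torque': array([ 1.81688098e-03, -4.40036523e+01, -1.76593798e+01,  6.32762862e-02,
        5.81744453e-02, -1.70978997e-04]), 'position': array([ 0.17077119, -0.60049067,  0.22158768]), 'tool_rot': array([ 9.90436858e-01,  1.37962773e-01,  5.51430828e-05, -1.04884611e-03]), 'ft_force': array([-0.32688687,  0.65871625,  0.36856141]), 'moment': array([0.02563821, 0.01405717, 0.03041708]), 'grip_width': 0.08727245988370802}
{'fx': 496.3456707349339, 'fy': 496.3456707349339, 'cx': 271.7908318951003, 'cy': 197.74390213877157, 'k1': 0.01119303398833441, 'position': array([ 1.17641082, -0.15944958,  1.17636635]), 'attitude': array([ 0.76762537,  0.58467153, -0.16198554, -0.20657003])}
{'fx': 435.1198885639369, 'fy': 435.1198885639369, 'cx': 284.8258540606103, 'cy': 206.3508686293158, 'k1': -0.003934126169648677, 'position': array([0.27015557, 0.02890228, 1.37379194]), 'attitude': array([-0.6867917 ,  0.71868953, -0.08040594,  0.07305752])}
{'fx': 289.68249256732565, 'fy': 289.68249256732565, 'cx': 278.36841693224477, 'cy': 208.39610309795677, 'k1': 0.0012049174359532976, 'position': array([ 0.2322948 , -0.58348867,  0.38348951]), 'attitude': array([ 0.79213163, -0.59817402, -0.07380555,  0.0962708 ])}
```

View pics/top0.png

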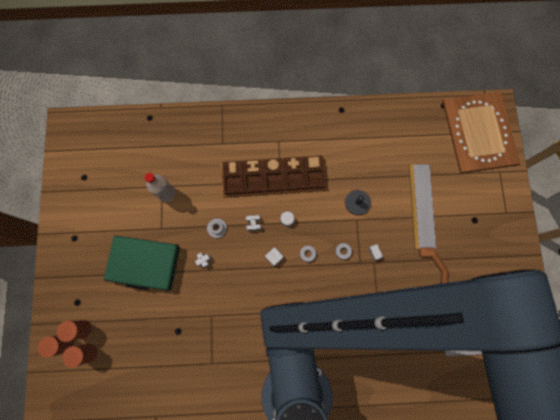

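View pics/scene0.png

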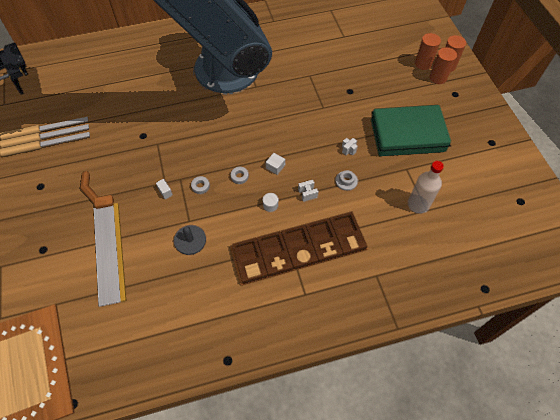

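View pics/wrist0.png

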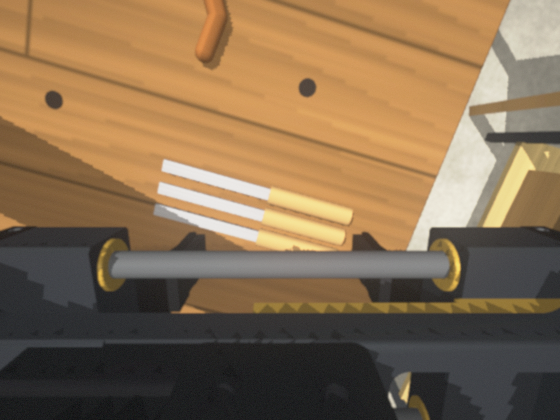

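The top view shows the rack at rows 155-195, with labels left to right bar, ibeam, round, cross, square. The five blocks are ibeam (254,223), round (288,218), cross (202,260), square (275,257) and bar (376,252). There are two spacers at (308,254) and (344,251), the collar at (217,228) and the arbor at (358,202). Next I'll measure these.

```bash
python3 - <<'E'
from h import *
out=[]
for f,x0,y0,x1,y1,s in [('top0',190,145,400,275,3.8),('scene0',140,130,380,290,3.3)]:
    c=load(f); im=c['pixels'][y0:y1,x0:x1,::-1]
    cv2.imwrite('pics/%s_z.png'%f,cv2.resize(im,None,fx=s,fy=s,interpolation=cv2.INTER_CUBIC))
    hsv=cv2.cvtColor(c['pixels'],cv2.COLOR_RGB2HSV)
    m=((hsv[...,1]<60)&(hsv[...,2]>110)).astype(np.uint8); 
    n,l,st,ce=cv2.connectedComponentsWithStats(m)
    for i in range(1,n):
        if st[i,4]>30 and x0<ce[i,0]<x1 and y0<ce[i,1]<y1: print(f,ce[i].round(1),st[i,4],onz(c,ce[i],0.025).round(4))
E
```

```text
top0 [287.  217.8] 148 [[0.5305 0.0028 0.025 ]]
top0 [252.5 222. ] 159 [[0.522  0.1117 0.025 ]]
top0 [215.  227.2] 203 [[0.5108 0.2299 0.025 ]]
top0 [343.1 250.7] 167 [[ 0.4186 -0.1667  0.025 ]]
top0 [307.4 253.1] 163 [[ 0.4164 -0.0553  0.025 ]]
top0 [375.8 251.2] 126 [[ 0.4124 -0.2681  0.025 ]]
top0 [273.6 256. ] 198 [[0.4121 0.0499 0.025 ]]
top0 [201.6 259.3] 141 [[0.4119 0.2723 0.025 ]]
scene0 [350.2 144.5] 147 [[0.4112 0.2742 0.025 ]]
scene0 [276.1 161.7] 220 [[0.4118 0.0536 0.025 ]]
scene0 [239.3 173.9] 173 [[ 0.4239 -0.0555  0.025 ]]
scene0 [347.7 180.3] 226 [[0.5239 0.2265 0.025 ]]
scene0 [199.9 183.7] 182 [[ 0.4261 -0.1668  0.025 ]]
scene0 [164.  188.2] 174 [[ 0.414  -0.2639  0.025 ]]
scene0 [308.4 189.9] 252 [[0.5247 0.1133 0.025 ]]
scene0 [270.7 200.7] 214 [[0.5299 0.0059 0.025 ]]
```

View pics/top0_z.png

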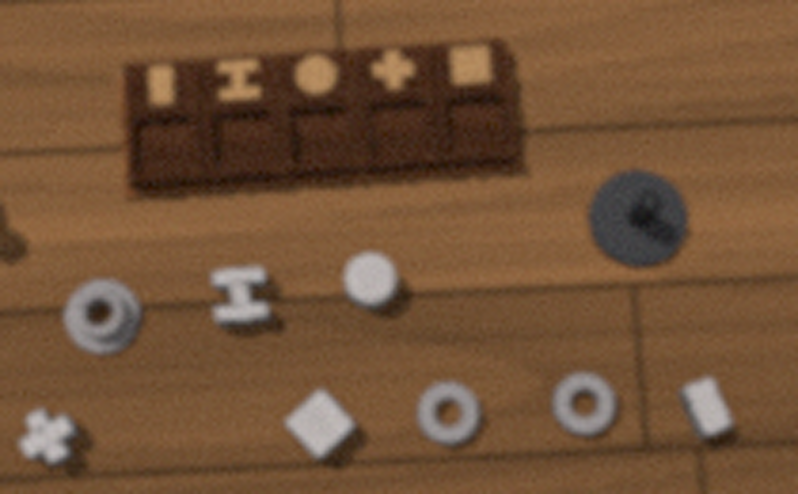

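View pics/scene0_z.png

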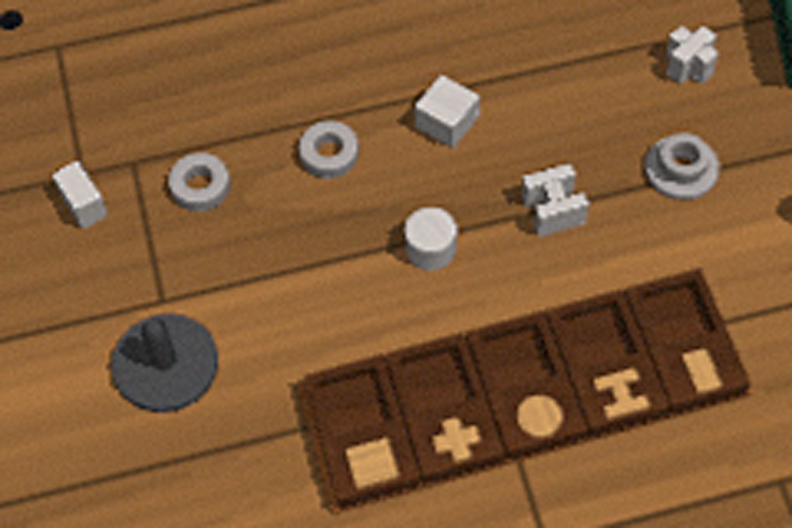

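```bash
python3 - <<'E'
from h import *
for f,x0,y0,x1,y1 in [('top0',215,145,400,225),('scene0',150,200,380,290)]:
    c=load(f)
    hsv=cv2.cvtColor(c['pixels'],cv2.COLOR_RGB2HSV)
    # pale labels
    roi=hsv[y0:y1,x0:x1].astype(int)
    m=((roi[...,2]>165)&(roi[...,1]>60)).astype(np.uint8)
    n,l,st,ce=cv2.connectedComponentsWithStats(m)
    for i in range(1,n):
        if 20<st[i,4]<600: print(f,'label',(ce[i]+[x0,y0]).round(1),st[i,4],onz(c,ce[i]+[x0,y0],0.028).round(4))
    m=((roi[...,1]<90)&(roi[...,2]<95)).astype(np.uint8); m=cv2.morphologyEx(m,cv2.MORPH_OPEN,np.ones((3,3),np.uint8))
    n,l,st,ce=cv2.connectedComponentsWithStats(m)
    for i in range(1,n):
        if st[i,4]>200:
            ct=max(cv2.findContours((l==i).astype(np.uint8),cv2.RETR_EXTERNAL,cv2.CHAIN_APPROX_NONE)[0],key=len)
            e=cv2.fitEllipse(cv2.convexHull(ct))
            p=ct[:,0]+[x0,y0]; P=onz(c,p,0.010)[:,:2]
            (cx,cy),r=cv2.minEnclosingCircle((P*1000).astype(np.float32))
            print(f,'foot',np.add(e[0],[x0,y0]),e[1],st[i,4],'circ',cx,cy,r,onz(c,np.add(e[0],[x0,y0]),.01))
E
```

```text
top0 label [313.5 161.7] 57 [[ 0.7111 -0.0918  0.028 ]]
top0 label [272.5 164.1] 53 [[0.7087 0.0412 0.028 ]]
top0 label [293.1 162.7] 34 [[ 0.7106 -0.0257  0.028 ]]
top0 label [252.3 165.2] 37 [[0.7079 0.1068 0.028 ]]
top0 label [232.1 166.3] 35 [[0.7071 0.1722 0.028 ]]
top0 foot [357.57357788 202.0359726 ] (24.415849685668945, 25.54759979248047) 501 circ 575.1470336914062 -226.91354370117188 41.222312927246094 [[ 0.574826   -0.22706627  0.01      ]]
scene0 label [347.7 205.4] 170 [[0.6002 0.1986 0.028 ]]
scene0 label [225.9 216.3] 36 [[ 0.5456 -0.1205  0.028 ]]
scene0 label [202.9 221.9] 52 [[ 0.5457 -0.1819  0.028 ]]
scene0 label [352.1 241.8] 83 [[0.7036 0.1735 0.028 ]]
scene0 label [161.2 246.3] 101 [[ 0.5861 -0.2977  0.028 ]]
scene0 label [328.  248.8] 107 [[0.7057 0.108  0.028 ]]
scene0 label [303.  255.5] 124 [[0.7066 0.0417 0.028 ]]
scene0 label [277.8 262.7] 98 [[ 0.7086 -0.0244  0.028 ]]
scene0 label [252.3 269.8] 152 [[ 0.7098 -0.0903  0.028 ]]
scene0 label [320.4 287.6] 21 [[0.7984 0.0575 0.028 ]]
scene0 foot [189.53282547 239.61176682] (28.888166427612305, 32.055023193359375) 741 circ 577.25830078125 -225.9803466796875 42.569705963134766 [[ 0.57767562 -0.22597513  0.01      ]]
```

```bash
cat >> h.py <<'E'
def plan(wps):
    """wps: list of (x,y,z in m, psi deg[tool-x yaw], tool pointing down)"""
    o=robot.get_obs(); p=np.array(o['position']); Rc=R.from_quat(o['tool_rot'])
    print('t %.2f'%o['time'],'at',p.round(4),'psi %.2f'%psi(o),'w %.4f'%o['grip_width'],'F',np.array(o['ft_force']).round(1))
    for w in wps:
        d=Rc.inv().apply(np.array(w[:3])-p)*1000
        s=np.radians(w[3]); Rt=R.from_matrix(np.array([[np.cos(s),np.sin(s),0],[np.sin(s),-np.cos(s),0],[0,0,-1]]))
        rv=np.degrees((Rc.inv()*Rt).as_rotvec())
        print(d.round(1).tolist()+rv.round(1).tolist(),'rows>=%.1f'%max(np.linalg.norm(d)/62.5,np.linalg.norm(rv)/10.7))
def psi(o):
    x=R.from_quat(o['tool_rot']).apply([1,0,0]); return np.degrees(np.arctan2(x[1],x[0]))
E
python3 - <<'E'
from h import *
c=load('wrist0'); o=robot.get_obs()
M=R.from_quat(o['tool_rot'])
print('fwd tool',M.inv().apply(ray(c,[c['cx'],c['cy']])[0]),'right',M.inv().apply(R.from_quat(c['attitude']).apply([1,0,0])), 'pos tool',M.inv().apply(c['position']-o['position']))
for uv in [(0,0),(559,0),(280,0),(280,100),(280,220)]: print(uv,(M.inv().apply(onz(c,uv,0.02)-o['position'])*1000).round())
plan([(.42,-.14,.22,90)])
E
```

```text
fwd tool [-2.41123838e-01 -3.31272420e-05  9.70494355e-01] right [2.02771087e-04 9.99999976e-01 8.45138186e-05] pos tool [ 6.39192857e-02  5.46189916e-05 -1.61699915e-01]
(0, 0) [[ 209. -305.  202.]]
(559, 0) [[209. 307. 201.]]
(280, 0) [[209.   2. 202.]]
(280, 100) [[106.   2. 202.]]
(280, 220) [[-42.   2. 202.]]
t 0.15 at [ 0.1708 -0.6006  0.2218] psi 15.86 w 0.0870 F [-0.1  0.2  0.4]
[365.6, -375.0, 2.5, -0.1, -0.1, -74.1] rows>=8.4
```

>>> carry_out --pt "365 -375 2 0 0 -74 1" --pt "365 -375 2 0 0 -74 1" --pt "365 -375 2 0 0 -74 1" --pt "365 -375 2 0 0 -74 1" --pt "365 -375 2 0 0 -74 1" --pt "365 -375 2 0 0 -74 1" --pt "365 -375 2 0 0 -74 1" --pt "365 -375 2 0 0 -74 1" --force 40

```text
time: 1.15
position: [0.4089, -0.1593, 0.2207]
tool_rot: [0.708, 0.706, 0.001, -0.0]
ft_force: [-0.7, -1.3, 0.8]
grip_width: 0.087
```

```bash
python3 - <<'E'
from h import *
plan([(.46,-.17,.20,90)])
E
```

```text
t 1.15 at [ 0.4089 -0.1593  0.2207] psi 89.89 w 0.0870 F [-0.7 -1.3  0.8]
[-10.6, 51.2, 20.7, 0.0, -0.1, -0.1] rows>=0.9
```

>>> carry_out --pt "-10 50 20 0 0 0 1" --pt "-10 50 20 0 0 0 1" --pt "-10 50 20 0 0 0 1"

```text
time: 1.52
position: [0.4581, -0.169, 0.2002]
tool_rot: [0.708, 0.707, 0.0, -0.001]
ft_force: [-0.5, 0.6, -0.4]
grip_width: 0.0874
```

```bash
python3 - <<'E'
from h import *
print(robot.get_obs()['joint_velocities'].round(3)); c=snap('wrist','w1'); snap('top','top1')
E
```

```text
[-0.018 -0.023  0.019  0.001 -0.002  0.001]
```

View pics/w1.png

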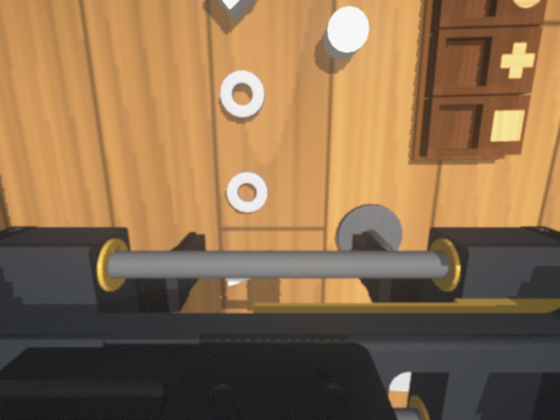

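```bash
cat >> h.py <<'E'
def blobs(c,z,vmin=200,smax=60,amin=60,ymax=228,draw=None):
    """bright metal tops; print area centroid, outer min circle/rect on plane z"""
    hsv=cv2.cvtColor(c['pixels'],cv2.COLOR_RGB2HSV).astype(int)
    m=((hsv[...,2]>vmin)&(hsv[...,1]<smax)).astype(np.uint8); m[ymax:]=0
    n,l,st,ce=cv2.connectedComponentsWithStats(m); res=[]
    for i in range(1,n):
        if st[i,4]<amin: continue
        cs,hi=cv2.findContours((l==i).astype(np.uint8),cv2.RETR_CCOMP,cv2.CHAIN_APPROX_NONE)
        k=max(range(len(cs)),key=lambda j:len(cs[j]) if hi[0][j][3]<0 else 0)
        if len(cs[k])<5: continue
        P=(onz(c,cs[k][:,0],z)[:,:2]*1000).astype(np.float32)
        (x,y),r=cv2.minEnclosingCircle(P); rc=cv2.minAreaRect(P)
        e=cv2.fitEllipse(cs[k]); ee=onz(c,e[0],z)[0,:2]*1000
        s='px %s A%d circ (%.1f,%.1f) r%.1f | rect (%.1f,%.1f) %.1fx%.1f ang %.1f | ell (%.1f,%.1f)'%(ce[i].round(0),st[i,4],x,y,r,*rc[0],*rc[1],rc[2],*ee)
        for j in range(len(cs)):
            if hi[0][j][3]>=0 and len(cs[j])>12:
                e=cv2.fitEllipse(cs[j]); h=onz(c,e[0],z)[0,:2]*1000; s+=' hole (%.1f,%.1f)'%tuple(h)
        print(s)
E
python3 - <<'E'
from h import *
c=load('w1')
for px in [(347,25),(347,48),(242,80),(247,182),(247,176),(247,210)]: print(px,c['pixels'][px[1],px[0]])
blobs(c,.016)
print('32'); blobs(c,.032)
hsv=cv2.cvtColor(c['pixels'],cv2.COLOR_RGB2HSV).astype(int)
print(hsv[215,360:405:4])
E
```

```text
(347, 25) [247 247 246]
(347, 48) [247 247 246]
(242, 80) [239 237 235]
(247, 182) [215 206 200]
(247, 176) [240 238 237]
(247, 210) [236 233 232]
px [230.   3.] A84 circ (406.5,34.4) r7.9 | rect (406.5,31.2) 7.4x15.7 ang 89.9 | ell (405.9,32.1)
px [348.  29.] A1510 circ (530.5,7.1) r22.2 | rect (530.7,7.2) 43.8x43.6 ang 11.2 | ell (530.6,7.6)
px [242.  93.] A1229 circ (415.4,-57.3) r24.9 | rect (415.3,-56.5) 48.5x47.7 ang 42.9 | ell (415.3,-56.4) hole (415.4,-56.8)
px [247. 191.] A996 circ (418.0,-168.9) r24.9 | rect (418.1,-168.8) 48.1x48.8 ang 89.9 | ell (417.9,-168.5) hole (417.9,-168.9)
32
px [230.   3.] A84 circ (408.8,27.9) r7.5 | rect (408.8,24.9) 7.0x15.0 ang 89.9 | ell (408.2,25.8)
px [348.  29.] A1510 circ (527.2,2.0) r21.2 | rect (527.3,2.1) 41.8x41.6 ang 11.2 | ell (527.2,2.4)
px [242.  93.] A1229 circ (417.4,-59.5) r23.7 | rect (417.3,-58.7) 46.3x45.5 ang 42.9 | ell (417.3,-58.6) hole (417.4,-59.0)
px [247. 191.] A996 circ (419.8,-166.0) r23.8 | rect (419.9,-165.9) 45.8x46.6 ang 89.9 | ell (419.7,-165.6) hole (419.7,-165.9)
[[  6   9 135]
 [ 12   9 135]
 [ 15   8 136]
 [  8   8 136]
 [  8   7 138]
 [ 10   6 134]
 [173   8 135]
 [  0   9 138]
 [ 12   9 137]
 [ 14 106 198]
 [ 17 138 232]
 [ 17 139 228]]
```

```bash
python3 - <<'E'
from h import *
plan([(.418,-.1688,.06,90),(.418,-.1688,.0045,90)])
E
```

```text
t 1.62 at [ 0.4577 -0.1694  0.2008] psi 89.83 w 0.0869 F [-0.1 -0.1  0.2]
[0.2, -39.6, 140.8, -0.0, -0.1, -0.2] rows>=2.3
[0.1, -39.6, 196.3, -0.0, -0.1, -0.2] rows>=3.2
```

>>> carry_out --pt "0 -39.5 60 0 0 0 1" --pt "0 -39.5 110 0 0 0 1" --pt "0 -39.5 150 0 0 0 1" --pt "0 -39.5 180 0 0 0 1" --pt "0 -39.5 196 0 0 0 1" --pt "0 -39.5 196 0 0 0 1" --pt "0 -39.5 196 0 0 0 -1" --pt "0 -39.5 196 0 0 0 -1" --force 40

```text
time: 2.62
position: [0.4185, -0.1694, 0.0059]
tool_rot: [0.708, 0.706, 0.001, 0.0]
ft_force: [-0.3, 0.4, -0.8]
grip_width: 0.0743
```

>>> carry_out --pt "0 0 0 0 0 0 -1" --pt "0 0 0 0 0 0 -1" --pt "0 0 -40 0 0 0 -1" --pt "0 0 -100 0 0 0 -1" --pt "0 0 -120 0 0 0 -1" --pt "0 0 -120 0 0 0 -1"

```text
time: 3.38
position: [0.4193, -0.1701, 0.1274]
tool_rot: [0.708, 0.706, 0.001, 0.002]
ft_force: [0.4, 0.6, -0.6]
grip_width: 0.0146
```

```bash
python3 - <<'E'
from h import *
plan([(.5765,-.26,.13,90)])
E
```

```text
t 3.38 at [ 0.4193 -0.1701  0.1274] psi 89.83 w 0.0146 F [ 0.4  0.6 -0.6]
[-89.5, 157.5, -1.6, 0.3, 0.1, -0.2] rows>=2.9
```

>>> carry_out --pt "0 40 -70 0 0 0 1" --pt "0 40 -70 0 0 0 1" --pt "0 40 -70 0 0 0 1" --pt "0 40 -70 0 0 0 1" --pt "0 40 -70 0 0 0 1" --pt "0 40 -70 0 0 0 1"

```text
time: 4.12
position: [0.4581, -0.1698, 0.1966]
tool_rot: [0.708, 0.706, 0.001, 0.001]
ft_force: [0.1, 0.0, 0.2]
grip_width: 0.0669
```

```bash
python3 - <<'E'
from h import *
c=snap('wrist','w2');blobs(c,.016)
plan([])
E
```

```text
px [348.  26.] A1563 circ (530.5,7.3) r22.3 | rect (530.5,7.2) 43.3x43.4 ang 2.2 | ell (530.6,7.7)
px [240.  91.] A1268 circ (415.5,-57.3) r24.9 | rect (415.5,-56.8) 49.0x48.2 ang 25.0 | ell (415.4,-56.4) hole (415.3,-56.8)
px [245. 190.] A1035 circ (416.5,-168.3) r25.1 | rect (416.5,-168.2) 48.6x48.9 ang 44.2 | ell (416.7,-167.9) hole (416.5,-168.3)
t 4.17 at [ 0.4583 -0.1699  0.1968] psi 89.81 w 0.0707 F [-0.   0.7  0. ]
```

View pics/w2.png

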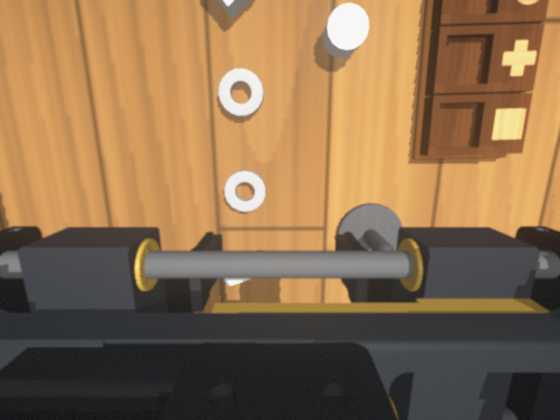

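The ring barely moved: it is at (245,190) px, about (416.5, -168.3) mm. I lifted before the fingers had closed, so I'll retry with more closing time.

>>> carry_out --pt "1.5 -41.5 60 0 0 0 1" --pt "1.5 -41.5 110 0 0 0 1" --pt "1.5 -41.5 150 0 0 0 1" --pt "1.5 -41.5 180 0 0 0 1" --pt "1.5 -41.5 192.5 0 0 0 1" --pt "1.5 -41.5 192.5 0 0 0 -1" --pt "1.5 -41.5 192.5 0 0 0 -1" --pt "1.5 -41.5 192.5 0 0 0 -1" --force 40

```text
time: 5.18
position: [0.4182, -0.1688, 0.0053]
tool_rot: [0.708, 0.706, 0.001, 0.003]
ft_force: [0.3, -0.1, 0.1]
grip_width: 0.0646
```

>>> carry_out --pt "0 0 0 0 0 0 -1" --pt "0 0 0 0 0 0 -1" --pt "0 0 0 0 0 0 -1" --pt "0 0 0 0 0 0 -1"

```text
time: 5.68
position: [0.4185, -0.1691, 0.006]
tool_rot: [0.708, 0.706, 0.001, 0.003]
ft_force: [-0.4, 0.4, 6.5]
grip_width: 0.0491
```

```bash
python3 - <<'E'
from h import *
plan([(.418,-.17,.15,90),(.576,-.30,.15,90)])
E
```

```text
t 5.67 at [ 0.4185 -0.1691  0.006 ] psi 89.80 w 0.0491 F [-0.4  0.4  6.5]
[-1.4, 0.4, -144.0, 0.4, 0.2, -0.2] rows>=2.3
[-130.9, 158.9, -142.5, 0.4, 0.2, -0.2] rows>=4.0
```

>>> carry_out --pt "0 0 -40 0 0 0 -1" --pt "0 0 -90 0 0 0 -1" --pt "-10 15 -143 0 0 0 -1" --pt "-50 60 -143 0 0 0 -1" --pt "-90 110 -143 0 0 0 -1" --pt "-131 158 -143 0 0 0 -1" --pt "-131 158 -143 0 0 0 -1" --pt "-131 158 -143 0 0 0 -1"

```text
time: 6.68
position: [0.5739, -0.2992, 0.1493]
tool_rot: [0.708, 0.706, 0.001, 0.002]
ft_force: [0.2, 0.4, -1.7]
grip_width: 0.0492
```

```bash
python3 - <<'E'
from h import *
c=snap('wrist','w3');plan([]); snap('scene','s3')
E
```

```text
t 6.72 at [ 0.5734 -0.2987  0.1494] psi 89.81 w 0.0489 F [-1.3  0.1 -2.6]
```

View pics/w3.png

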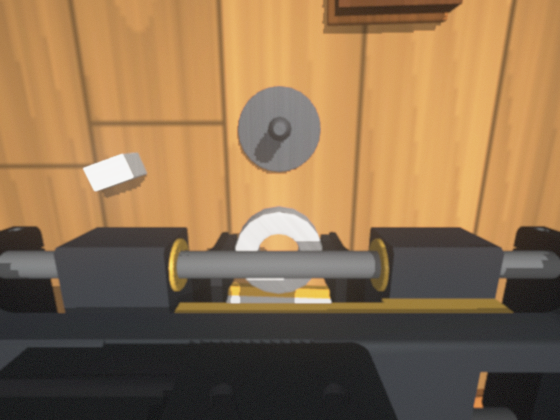

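The held ring (centre about (280,250) px), the arbor foot (279,130) and the tip (280,127) are all visible. I'll measure each one.

```bash
cat >> h.py <<'E'
def circ3(P):
    A=np.c_[2*P,np.ones(len(P))]; s=np.linalg.lstsq(A,(P**2).sum(1),rcond=None)[0]; return s[:2],np.sqrt(s[2]+s[0]**2+s[1]**2)
def arbor(c,y0=70,y1=200,x0=200,x1=360):
    hsv=cv2.cvtColor(c['pixels'],cv2.COLOR_RGB2HSV).astype(int)
    m=(hsv[...,1]<70).astype(np.uint8); k=np.zeros_like(m); k[y0:y1,x0:x1]=m[y0:y1,x0:x1]
    ct=max(cv2.findContours(k,cv2.RETR_EXTERNAL,cv2.CHAIN_APPROX_NONE)[0],key=cv2.contourArea)
    P=onz(c,ct[:,0],.01)[:,:2]*1000
    print('foot',circ3(P)[0].round(1),'r %.1f'%circ3(P)[1])
E
python3 - <<'E'
from h import *
c=load('w3');arbor(c)
im=c['pixels']; cv2.imwrite('pics/w3z.png',cv2.resize(im[70:310,190:370,::-1],None,fx=3.3,fy=2.5,interpolation=cv2.INTER_CUBIC))
# tip px: darkest/ mark
g=cv2.cvtColor(im,cv2.COLOR_RGB2GRAY)
print(g[110:146:3,262:302:3])
m=(im.min(2)>150).astype(np.uint8)
hsv=cv2.cvtColor(im,cv2.COLOR_RGB2HSV).astype(int)
m=((hsv[...,1]<45)&(hsv[...,2]>150)).astype(np.uint8);m[:205]=0;m[250:]=0;m[:,:232]=0;m[:,326:]=0
for r in (212,220,228,236,240,244): 
    x=np.where(m[r])[0]; print(r,x.min() if len(x) else 0,x.max() if len(x) else 0, [int(a) for a in np.where(np.diff(m[r].astype(int)))[0]])
E
```

```text
foot [ 573.6 -228.3] r 40.6
[[131 134 136 137 132 133 136 135 139 136 136 132 136 136]
 [131 135 137 134 132 135 135 133 137 136 134 132 138 136]
 [131 133 136 132 130 125 120 129 135 135 135 135 136 135]
 [131 134 136 122  95 102 105 105 117 133 134 134 135 135]
 [131 131 128  86  97 118 124 119 105 115 132 132 135 135]
 [132 134 111  83 110 130 133 132 110  97 133 131 134 135]
 [131 133  97  81 125 132 128 132 109  92 128 131 134 134]
 [130 131  83  74 111 131 130 128  96  86 131 133 134 135]
 [128  92  89  72  79 112 118  94  81  91 133 133 132 134]
 [112  91  95  83  72  73  73  77  84 128 132 131 134 134]
 [ 92  91  94  94  87  78  78  94 132 131 132 132 133 132]
 [ 94  92  94  92  93  93 101 127 134 132 132 134 133 134]]
212 262 298 [261, 298]
220 251 308 [250, 308]
228 244 314 [243, 314]
236 239 318 [238, 267, 288, 318]
240 238 319 [237, 262, 294, 319]
244 236 319 [235, 259, 297, 319]
```

View pics/w3z.png

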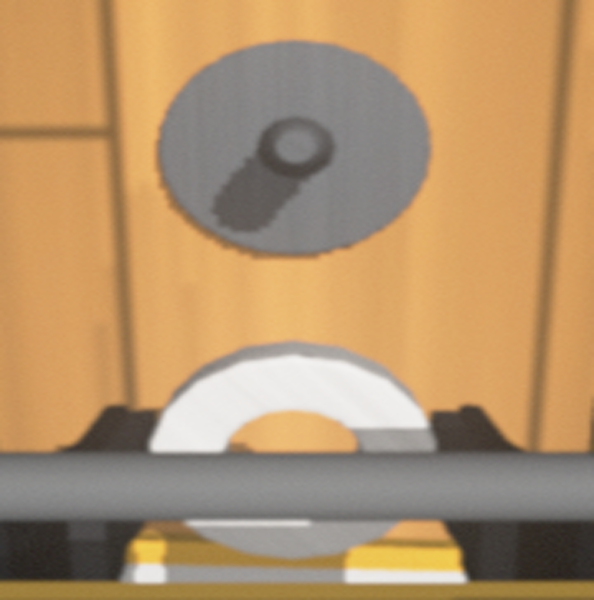

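```bash
python3 - <<'E'
from h import *
c=load('w3')
print('tip',onz(c,[280,127.5],.068)*1000)
p=np.array([(262,212),(298.5,212),(251,220),(308.5,220),(244,228),(314.5,228),(239,236),(318.5,236)])
h=np.array([(267.5,236),(288.5,236),(262.5,240),(294.5,240),(259.5,244),(297.5,244)])
for z in (.158,.160,.162):
  P=onz(c,p,z)[:,:2]*1000; s=circ3(P); H=onz(c,h,z)[:,:2]*1000; t=circ3(H); print(z,s[0],s[1],t[0],t[1])
E
```

```text
tip [[ 574.35063933 -227.48701398   68.        ]]
0.158 [ 573.04063087 -295.56251271] 23.09802588891985 [ 572.58123401 -299.06972096] 12.254806490561846
0.16 [ 573.03201059 -294.76247564] 22.79613627286006 [ 572.57861801 -298.22384491] 12.09463700923188
0.162 [ 573.02339031 -293.96243856] 22.49424665680967 [ 572.57600202 -297.37796886] 11.93446752789314
```

```bash
python3 - <<'E'
from h import *
plan([(.5747,-.2286,.09,90),(.5747,-.2286,.05,90),(.5747,-.2286,.017,90)])
E
```

```text
t 6.78 at [ 0.5734 -0.2985  0.1497] psi 89.82 w 0.0489 F [ 0.   0.8 -2.1]
[70.0, 0.8, 59.7, 0.2, 0.1, -0.2] rows>=1.5
[70.0, 0.7, 99.7, 0.2, 0.1, -0.2] rows>=1.9
[70.1, 0.6, 132.7, 0.2, 0.1, -0.2] rows>=2.4
```

>>> carry_out --pt "70 1 20 0 0 0 -1" --pt "70 1 60 0 0 0 -1" --pt "70 1 60 0 0 0 -1" --pt "70 1 60 0 0 0 -1"

```text
time: 7.28
position: [0.5754, -0.2294, 0.0909]
tool_rot: [0.708, 0.706, 0.001, 0.003]
ft_force: [-0.4, -0.8, -1.1]
grip_width: 0.0489
```

>>> carry_out --pt "0 0 10 0 0 0 -1" --pt "0 0 20 0 0 0 -1" --pt "0 0 30 0 0 0 -1" --pt "0 0 35 0 0 0 -1" --pt "0 0 35 0 0 0 -1"

```text
time: 7.9
position: [0.5752, -0.2293, 0.0551]
tool_rot: [0.708, 0.706, 0.001, 0.002]
ft_force: [-0.2, 0.4, -0.3]
grip_width: 0.0504
```

```bash
python3 - <<'E'
from h import *
plan([(.5747,-.2286,.017,90)])
E
```

```text
t 7.90 at [ 0.5752 -0.2293  0.0551] psi 89.81 w 0.0504 F [-0.2  0.4 -0.3]
[0.7, -0.6, 38.1, 0.2, 0.1, -0.2] rows>=0.6
```

>>> carry_out --pt "0 0 12 0 0 0 -1" --pt "0 0 24 0 0 0 -1" --pt "0 0 36 0 0 0 -1" --pt "0 0 38 0 0 0 -1" --pt "0 0 38 0 0 0 -1"

```text
time: 8.52
position: [0.5753, -0.2293, 0.0169]
tool_rot: [0.708, 0.706, 0.001, 0.002]
ft_force: [-0.7, -0.8, -1.4]
grip_width: 0.0487
```

>>> carry_out --pt "0 0 0 0 0 0 0.7" --pt "0 0 0 0 0 0 0.7" --pt "0 0 0 0 0 0 0.7" --pt "0 0 -40 0 0 0 0.8" --pt "0 0 -90 0 0 0 1" --pt "-30 -30 -130 0 0 0 1" --pt "-70 -60 -130 0 0 0 1" --pt "-70 -60 -130 0 0 0 1"

```text
time: 9.52
position: [0.5132, -0.3017, 0.1479]
tool_rot: [0.71, 0.704, 0.001, 0.003]
ft_force: [0.1, 0.6, -0.1]
grip_width: 0.0871
```

```bash
python3 - <<'E'
from h import *
c=snap('wrist','w4');plan([(.44,-.12,.2,90)])
E
```

```text
t 9.57 at [ 0.5138 -0.3     0.1473] psi 89.63 w 0.0868 F [ 0.1  0.9 -0.2]
[179.4, -74.8, -53.4, 0.3, 0.1, -0.4] rows>=3.2
```

View pics/w4.png

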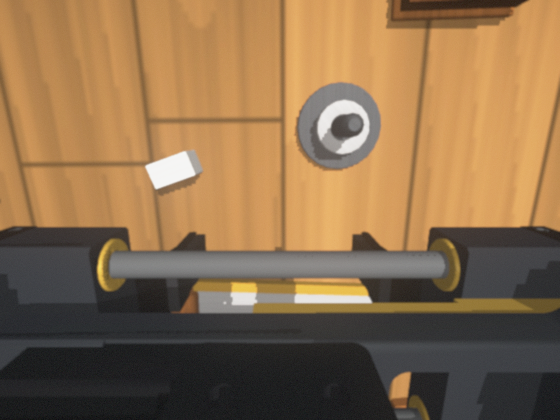

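The first spacer is seated on the foot at (343,126). On to the second spacer.

>>> carry_out --pt "180 -75 -53 0 0 0 1" --pt "180 -75 -53 0 0 0 1" --pt "180 -75 -53 0 0 0 1" --pt "180 -75 -53 0 0 0 1" --pt "180 -75 -53 0 0 0 1" --pt "180 -75 -53 0 0 0 1"

```text
time: 10.32
position: [0.4411, -0.1205, 0.1995]
tool_rot: [0.709, 0.705, 0.001, 0.003]
ft_force: [-0.4, -0.2, -0.7]
grip_width: 0.0868
```

```bash
python3 - <<'E'
from h import *
c=snap('wrist','w5');blobs(c,.016);plan([(.4155,-.0575,.1,90),(.4155,-.0575,.004,90)])
E
```

```text
px [247.  30.] A1781 circ (408.5,53.5) r28.8 | rect (408.4,53.4) 42.5x42.2 ang 40.2 | ell (408.3,54.1)
px [360.  79.] A1365 circ (531.4,4.9) r22.3 | rect (531.1,5.0) 43.1x44.2 ang 4.5 | ell (531.4,5.3)
px [256. 137.] A1126 circ (415.4,-56.7) r24.7 | rect (415.2,-56.4) 48.2x48.6 ang 89.6 | ell (415.3,-56.3) hole (415.3,-56.4)
t 10.38 at [ 0.4409 -0.1207  0.1993] psi 89.59 w 0.0871 F [-0.5  0.4 -0.8]
[63.2, -26.4, 99.0, 0.3, 0.1, -0.4] rows>=1.9
[63.4, -26.9, 195.0, 0.3, 0.1, -0.4] rows>=3.3
```

View pics/w5.png

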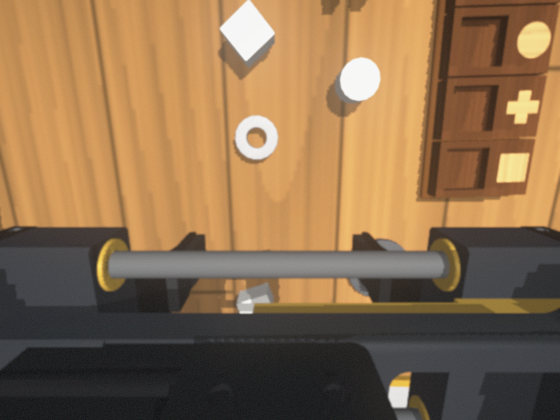

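>>> carry_out --pt "64 -27 60 0 0 0 1" --pt "64 -27 110 0 0 0 1" --pt "64 -27 150 0 0 0 1" --pt "64 -27 180 0 0 0 1" --pt "64 -27 194.5 0 0 0 1" --pt "64 -27 194.5 0 0 0 -1" --pt "64 -27 194.5 0 0 0 -1" --pt "64 -27 194.5 0 0 0 -1" --force 40

```text
time: 11.38
position: [0.4161, -0.0574, 0.0051]
tool_rot: [0.71, 0.704, 0.001, 0.003]
ft_force: [0.1, -0.7, -0.3]
grip_width: 0.0651
```

>>> carry_out --pt "0 0 0 0 0 0 -1" --pt "0 0 0 0 0 0 -1" --pt "0 0 0 0 0 0 -1"

```text
time: 11.75
position: [0.4167, -0.0576, 0.0057]
tool_rot: [0.71, 0.704, 0.002, 0.004]
ft_force: [-0.1, -0.6, 5.8]
grip_width: 0.049
```

```bash
python3 - <<'E'
from h import *
plan([(.4155,-.057,.12,90),(.575,-.30,.15,90)])
E
```

```text
t 11.75 at [ 0.4167 -0.0576  0.0057] psi 89.58 w 0.0490 F [-0.1 -0.6  5.8]
[0.2, -0.2, -114.3, 0.5, 0.2, -0.4] rows>=1.8
[-241.7, 161.3, -142.0, 0.5, 0.2, -0.4] rows>=5.2
```

>>> carry_out --pt "0 0 -40 0 0 0 -1" --pt "0 0 -90 0 0 0 -1" --pt "-20 15 -143 0.4 0.2 -0.4 -1" --pt "-75 52 -143 0.4 0.2 -0.4 -1" --pt "-130 88 -143 0.4 0.2 -0.4 -1" --pt "-185 124 -143 0.4 0.2 -0.4 -1" --pt "-241 161 -143 0.4 0.2 -0.4 -1" --pt "-241 161 -143 0.4 0.2 -0.4 -1"

```text
time: 12.75
position: [0.5763, -0.3032, 0.1505]
tool_rot: [0.708, 0.706, 0.0, 0.002]
ft_force: [-0.2, 0.7, -2.2]
grip_width: 0.0487
```

>>> carry_out --pt "0 0 0 0 0 0 -1"

```text
time: 12.88
position: [0.5756, -0.303, 0.1493]
tool_rot: [0.708, 0.706, 0.0, 0.001]
ft_force: [0.2, 0.6, -1.7]
grip_width: 0.0485
```

```bash
python3 - <<'E'
from h import *
c=snap('wrist','w6');arbor(c);plan([(.5753,-.2292,.09,90),(.5753,-.2292,.05,90)])
E
```

```text
foot [ 573.6 -228.3] r 40.6
t 12.93 at [ 0.5752 -0.3024  0.1493] psi 89.81 w 0.0484 F [-0.4  0.4 -2.7]
[73.2, -0.2, 59.3, 0.1, 0.0, -0.2] rows>=1.5
[73.3, -0.3, 99.3, 0.1, 0.0, -0.2] rows>=2.0
```

View pics/w6.png

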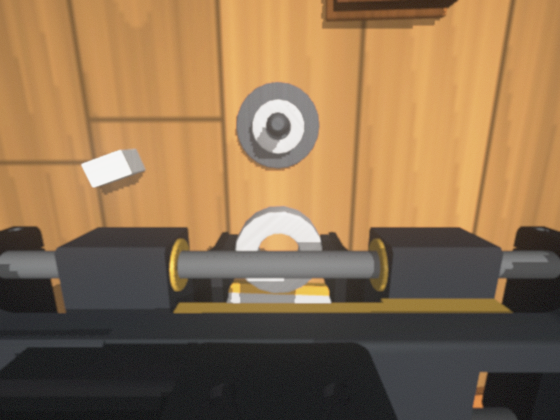

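>>> carry_out --pt "73.3 0 20 0 0 0 -1" --pt "73.3 0 60 0 0 0 -1" --pt "73.3 0 60 0 0 0 -1" --pt "73.3 0 70 0 0 0 -1" --pt "73.3 0 80 0 0 0 -1" --pt "73.3 0 90 0 0 0 -1" --pt "73.3 0 95 0 0 0 -1" --pt "73.3 0 95 0 0 0 -1"

```text
time: 13.92
position: [0.5752, -0.2293, 0.0538]
tool_rot: [0.708, 0.706, 0.0, 0.0]
ft_force: [-0.1, -0.4, -1.7]
grip_width: 0.0486
```

```bash
python3 - <<'E'
from h import *
plan([(.5753,-.2292,.033,90)])
E
```

```text
t 13.93 at [ 0.5752 -0.2293  0.0538] psi 89.78 w 0.0486 F [-0.1 -0.4 -1.7]
[0.1, 0.0, 20.8, 0.0, 0.0, -0.2] rows>=0.3
```

Next come lowering and release, then on toward the collar at about (.517, .228).

>>> carry_out --pt "0 0 10 0 0 0 -1" --pt "0 0 20 0 0 0 -1" --pt "0 0 20.5 0 0 0 -1" --pt "0 0 20.5 0 0 0 -1" --pt "0 0 20.5 0 0 0 0.7" --pt "0 0 20.5 0 0 0 0.7" --pt "0 0 20.5 0 0 0 0.7" --pt "0 0 -20 0 0 0 0.7"

```text
time: 14.92
position: [0.573, -0.228, 0.0714]
tool_rot: [0.708, 0.706, -0.001, -0.003]
ft_force: [0.3, -0.1, 1.1]
grip_width: 0.0727
```

>>> carry_out --pt "0 0 -60 0 0 0 1" --pt "0 0 -120 0 0 0 1" --pt "-70 0 -120 0 0 0 1" --pt "-70 0 -120 0 0 0 1" --pt "-70 0 -120 0 0 0 1"

```text
time: 15.55
position: [0.5727, -0.2987, 0.1907]
tool_rot: [0.709, 0.705, -0.001, -0.004]
ft_force: [-1.1, -0.0, 1.0]
grip_width: 0.0869
```

```bash
python3 - <<'E'
from h import *
c=snap('wrist','w7');arbor(c);plan([(.5,.15,.2,90)]); snap('top','top7')
E
```

```text
foot [ 573.6 -228.2] r 40.4
t 15.60 at [ 0.5726 -0.2976  0.1904] psi 89.75 w 0.0870 F [-0.1 -0.3  0.4]
[447.3, -74.7, -6.5, -0.4, -0.3, -0.3] rows>=7.3
```

View pics/w7.png

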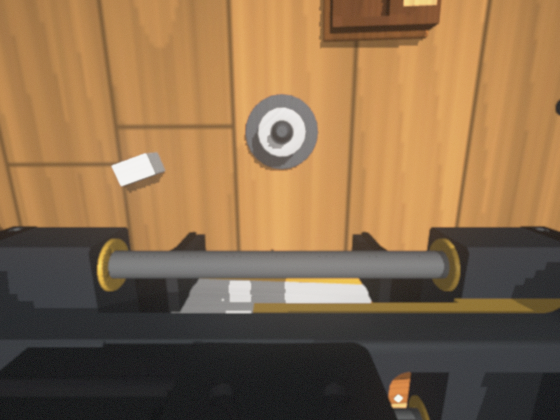

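View pics/top7.png

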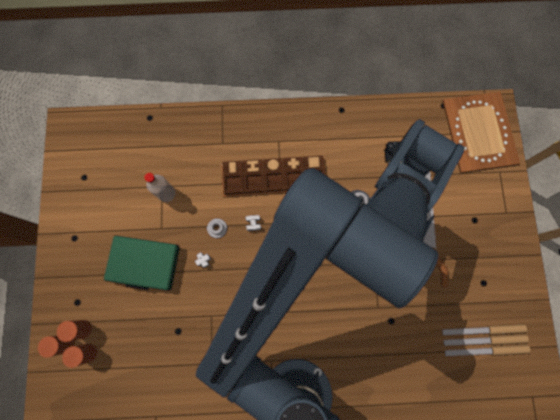

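>>> carry_out --pt "447 -75 -6 -0.4 -0.3 -0.3 1" --pt "447 -75 -6 -0.4 -0.3 -0.3 1" --pt "447 -75 -6 -0.4 -0.3 -0.3 1" --pt "447 -75 -6 -0.4 -0.3 -0.3 1" --pt "447 -75 -6 -0.4 -0.3 -0.3 1" --pt "447 -75 -6 -0.4 -0.3 -0.3 1" --pt "447 -75 -6 -0.4 -0.3 -0.3 1" --pt "447 -75 -6 -0.4 -0.3 -0.3 1"

```text
time: 16.65
position: [0.4967, 0.1543, 0.1992]
tool_rot: [0.704, 0.71, -0.001, -0.001]
ft_force: [-0.1, 0.0, 0.2]
grip_width: 0.0872
```

>>> carry_out --pt "0 0 0 0 0 0 1"

```text
time: 16.77
position: [0.4959, 0.1556, 0.199]
tool_rot: [0.703, 0.711, -0.001, -0.001]
ft_force: [-1.2, -0.2, 0.1]
grip_width: 0.0872
```

```bash
python3 - <<'E'
from h import *
c=snap('wrist','w8');blobs(c,.026);print('z8');blobs(c,.008);plan([(.5,.15,.2,90)])
E
```

```text
px [200.  87.] A1090 circ (407.8,271.7) r22.7 | rect (407.9,271.5) 40.1x40.1 ang 74.6 | ell (408.0,271.6)
px [295. 127.] A1529 circ (509.1,226.8) r29.1 | rect (510.1,228.3) 54.1x58.0 ang 53.8 | ell (510.5,229.3) hole (510.1,227.4)
px [299. 221.] A343 circ (519.1,121.5) r22.8 | rect (519.1,123.4) 43.5x17.5 ang 0.8 | ell (519.7,122.8)
z8
px [200.  87.] A1090 circ (403.1,274.4) r23.9 | rect (403.2,274.3) 42.2x42.2 ang 74.6 | ell (403.4,274.3)
px [295. 127.] A1529 circ (509.8,227.2) r30.7 | rect (511.0,228.8) 57.0x61.2 ang 53.8 | ell (511.4,229.8) hole (510.9,227.7)
px [299. 221.] A343 circ (520.4,116.2) r24.1 | rect (520.4,118.2) 45.9x18.5 ang 0.8 | ell (521.1,117.5)
t 16.82 at [0.4958 0.1549 0.1989] psi 90.58 w 0.0870 F [-0.5 -0.3 -0.2]
[-5.0, 4.1, -1.1, -0.2, -0.1, 0.6] rows>=0.1
```

View pics/w8.png

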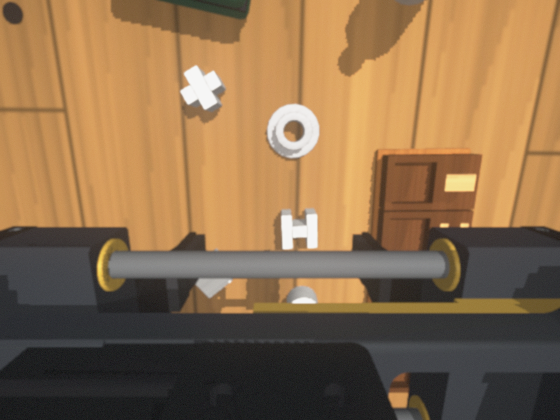

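```bash
python3 - <<'E'
from h import *
plan([(.510,.227,.1,90),(.510,.227,.0115,90)])
E
```

```text
t 16.82 at [0.4958 0.1549 0.1989] psi 90.58 w 0.0870 F [-0.5 -0.3 -0.2]
[71.8, 15.3, 98.9, -0.2, -0.1, 0.6] rows>=2.0
[71.7, 15.6, 187.4, -0.2, -0.1, 0.6] rows>=3.2
```

>>> carry_out --pt "40 10 40 0 0 0.6 1" --pt "71.8 15.5 80 -0.2 0 0.6 1" --pt "71.8 15.5 120 -0.2 0 0.6 1" --pt "71.8 15.5 160 -0.2 0 0.6 1" --pt "71.8 15.5 180 -0.2 0 0.6 1" --pt "71.8 15.5 187 -0.2 0 0.6 1" --pt "71.8 15.5 187 -0.2 0 0.6 1" --pt "71.8 15.5 187 -0.2 0 0.6 -1" --force 40

```text
time: 17.82
position: [0.5109, 0.2268, 0.0129]
tool_rot: [0.707, 0.707, 0.001, 0.0]
ft_force: [0.7, 0.3, 1.1]
grip_width: 0.0826
```

>>> carry_out --pt "0 0 0 0 0 0 -1" --pt "0 0 0 0 0 0 -1" --pt "0 0 0 0 0 0 -1" --pt "0 0 0 0 0 0 -1" --pt "0 0 0 0 0 0 -1" --pt "0 0 0 0 0 0 -1"

```text
time: 18.58
position: [0.5111, 0.2269, 0.013]
tool_rot: [0.707, 0.707, 0.001, 0.0]
ft_force: [0.0, 0.2, 2.2]
grip_width: 0.0413
```

```bash
python3 - <<'E'
from h import *
plan([(.510,.227,.12,90),(.575,-.302,.19,90)])
E
```

```text
t 18.57 at [0.5111 0.2269 0.013 ] psi 89.95 w 0.0413 F [0.  0.2 2.2]
[0.3, -0.9, -107.0, 0.1, -0.1, -0.1] rows>=1.7
[-528.6, 64.8, -177.6, 0.1, -0.1, -0.1] rows>=9.0
```

>>> carry_out --pt "0 0 -40 0 0 0 -1" --pt "0 0 -90 0 0 0 -1" --pt "-20 2 -140 0 0 0 -1" --pt "-70 8 -170 0 0 0 -1" --pt "-125 15 -177 0 0 0 -1" --pt "-180 22 -177 0 0 0 -1" --pt "-235 29 -177 0 0 0 -1" --pt "-290 35 -177 0 0 0 -1"

```text
time: 19.58
position: [0.5447, -0.0649, 0.189]
tool_rot: [0.708, 0.707, 0.001, -0.001]
ft_force: [0.9, 0.4, -2.7]
grip_width: 0.041
```

```bash
python3 - <<'E'
from h import *
plan([(.575,-.302,.165,90)])
E
```

```text
t 19.57 at [ 0.5447 -0.0649  0.189 ] psi 89.94 w 0.0410 F [ 0.9  0.4 -2.7]
[-237.1, 30.5, 23.6, 0.0, -0.1, -0.1] rows>=3.8
```

>>> carry_out --pt "-55 7 0 0 0 0 -1" --pt "-110 14 0 0 0 0 -1" --pt "-165 21 0 0 0 0 -1" --pt "-210 27 10 0 0 0 -1" --pt "-237 30.5 23 0 0 0 -1" --pt "-237 30.5 23 0 0 0 -1" --pt "-237 30.5 23 0 0 0 -1"

```text
time: 20.45
position: [0.5743, -0.3001, 0.1646]
tool_rot: [0.707, 0.707, 0.001, -0.002]
ft_force: [0.2, 0.0, -2.6]
grip_width: 0.041
```

```bash
python3 - <<'E'
from h import *
c=snap('wrist','w9');arbor(c);plan([(.575,-.229,.105,90)])
E
```

```text
foot [ 573.6 -228.3] r 40.6
t 20.50 at [ 0.5746 -0.3     0.1652] psi 90.01 w 0.0410 F [-0.6  0.2 -2.4]
[70.7, 0.4, 60.5, -0.1, -0.2, 0.0] rows>=1.5
```

View pics/w9.png

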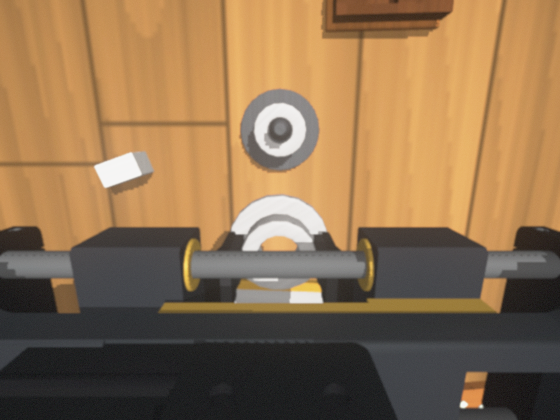

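>>> carry_out --pt "71 0.5 20 0 0 0 -1" --pt "71 0.5 60 0 0 0 -1" --pt "71 0.5 68 0 0 0 -1" --pt "71 0.5 78 0 0 0 -1" --pt "71 0.5 88 0 0 0 -1" --pt "71 0.5 95 0 0 0 -1" --pt "71 0.5 95 0 0 0 -1"

```text
time: 21.38
position: [0.5747, -0.229, 0.0701]
tool_rot: [0.707, 0.707, 0.001, -0.002]
ft_force: [-0.2, -0.6, -2.1]
grip_width: 0.0408
```

```bash
python3 - <<'E'
from h import *
plan([(.575,-.229,.0555,90)])
E
```

```text
t 21.38 at [ 0.5747 -0.229   0.0701] psi 89.96 w 0.0408 F [-0.2 -0.6 -2.1]
[-0.1, 0.3, 14.6, -0.1, -0.2, -0.0] rows>=0.2
```

>>> carry_out --pt "0 0 8 0 0 0 -1" --pt "0 0 14 0 0 0 -1" --pt "0 0 14.5 0 0 0 -1" --pt "0 0 14.5 0 0 0 0.7" --pt "0 0 14.5 0 0 0 0.7" --pt "0 0 14.5 0 0 0 0.7" --pt "0 0 14.5 0 0 0 0.7" --pt "0 0 -20 0 0 0 0.7"

```text
time: 22.38
position: [0.5728, -0.2279, 0.0881]
tool_rot: [0.707, 0.707, 0.0, -0.005]
ft_force: [0.0, 0.2, 0.9]
grip_width: 0.073
```

>>> carry_out --pt "0 0 -60 0 0 0 1" --pt "0 0 -100 0 0 0 1" --pt "-60 -30 -100 0 0 0 1" --pt "-95 -70 -100 0 0 0 1" --pt "-95 -70 -100 0 0 0 1" --pt "-95 -70 -100 0 0 0 1"

```text
time: 23.12
position: [0.5035, -0.3235, 0.1879]
tool_rot: [0.708, 0.707, 0.001, -0.005]
ft_force: [-0.2, 0.1, 0.3]
grip_width: 0.087
```

```bash
python3 - <<'E'
from h import *
c=snap('wrist','w10');plan([]);blobs(c,.032)
E
```

```text
t 23.18 at [ 0.5039 -0.323   0.1878] psi 89.98 w 0.0871 F [-0.  -0.6  0.4]
px [354. 101.] A1979 circ (577.4,-226.6) r32.1 | rect (578.2,-225.5) 61.1x63.9 ang 56.6 | ell (579.0,-224.5) hole (581.7,-224.4)
px [193. 146.] A918 circ (409.2,-267.2) r23.7 | rect (409.1,-267.5) 43.1x24.4 ang 18.7 | ell (409.3,-267.2)
```

View pics/w10.png

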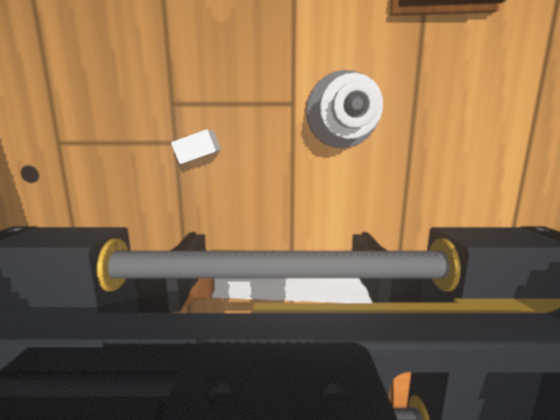

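The collar is on the stack, flange down (bore at about (357,103) px). The bar is at (195,146) px, which gives (409,-267.5) mm and yaw 18.7°.

```bash
python3 - <<'E'
from h import *
plan([(.4091,-.2677,.1,108.7),(.4091,-.2677,.015,108.7)])
E
```

```text
t 23.18 at [ 0.5039 -0.323   0.1878] psi 89.98 w 0.0871 F [-0.  -0.6  0.4]
[54.5, -94.2, 88.9, -0.3, -0.5, -18.7] rows>=2.2
[53.8, -93.7, 173.9, -0.3, -0.5, -18.7] rows>=3.3
```

>>> carry_out --pt "30 -50 20 -0.3 -0.5 -9 1" --pt "54 -94 60 -0.3 -0.5 -18.7 1" --pt "54 -94 100 -0.3 -0.5 -18.7 1" --pt "54 -94 140 -0.3 -0.5 -18.7 1" --pt "54 -94 165 -0.3 -0.5 -18.7 1" --pt "54 -94 173 -0.3 -0.5 -18.7 1" --pt "54 -94 173 -0.3 -0.5 -18.7 -1" --pt "54 -94 173 -0.3 -0.5 -18.7 -1" --force 40

```text
time: 24.18
position: [0.4096, -0.2679, 0.0168]
tool_rot: [0.583, 0.813, -0.0, 0.001]
ft_force: [0.1, 0.3, -0.8]
grip_width: 0.0744
```

>>> carry_out --pt "0 0 0 0 0 0 -1" --pt "0 0 0 0 0 0 -1" --pt "0 0 0 0 0 0 -1" --pt "0 0 0 0 0 0 -1" --pt "0 0 0 0 0 0 -1"

```text
time: 24.8
position: [0.4098, -0.268, 0.0171]
tool_rot: [0.583, 0.813, -0.0, 0.001]
ft_force: [-1.1, 1.1, 4.8]
grip_width: 0.0414
```

```bash
python3 - <<'E'
from h import *
plan([(.41,-.267,.2,108.7),(.5,-.05,.2,91.1),(.652,.10,.15,91.1)])
E
```

```text
t 24.80 at [ 0.4098 -0.268   0.0171] psi 108.72 w 0.0414 F [-1.1  1.1  4.8]
[0.5, 0.8, -182.9, 0.1, 0.1, 0.0] rows>=2.9
[177.2, 155.6, -183.1, 0.1, 0.1, 17.6] rows>=4.8
[270.6, 347.7, -133.0, 0.1, 0.1, 17.6] rows>=7.4
```

>>> carry_out --pt "0 0 -40 0 0 0 -1" --pt "0 0 -90 0 0 0 -1" --pt "10 12 -145 0 0 5 -1" --pt "50 55 -160 0 0 10 -1" --pt "90 105 -160 0 0 17 -1" --pt "128 155 -150 0 0 17.6 -1" --pt "165 205 -140 0 0 17.6 -1" --pt "202 255 -135 0 0 17.6 -1"

```text
time: 25.8
position: [0.5846, 0.0047, 0.1511]
tool_rot: [0.7, 0.714, -0.001, 0.0]
ft_force: [0.8, 0.6, -1.0]
grip_width: 0.0419
```

```bash
python3 - <<'E'
from h import *
plan([(.652,.10,.15,91.1)])
E
```

```text
t 25.80 at [0.5846 0.0047 0.1511] psi 91.12 w 0.0419 F [ 0.8  0.6 -1. ]
[94.0, 69.3, 1.0, -0.0, 0.1, 0.0] rows>=1.9
```

>>> carry_out --pt "45 35 0 0 0 0 -1" --pt "94 69 1 0 0 0 -1" --pt "94 69 1 0 0 0 -1" --pt "94 69 1 0 0 0 -1"

```text
time: 26.3
position: [0.6504, 0.1, 0.1488]
tool_rot: [0.7, 0.714, -0.002, -0.0]
ft_force: [0.2, 0.0, -0.8]
grip_width: 0.0414
```

```bash
python3 - <<'E'
from h import *
c=snap('wrist','w11');plan([])
cv2.imwrite('pics/w11z.png',cv2.resize(c['pixels'][:300,150:430,::-1],None,fx=2,fy=2))
E
```

```text
t 26.35 at [0.6504 0.0992 0.1491] psi 91.10 w 0.0415 F [-0.4 -0.2 -0.4]
```

View pics/w11z.png

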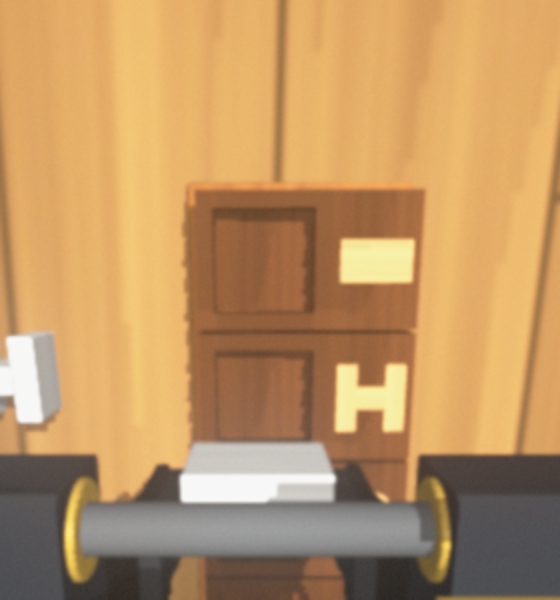

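```bash
cat >> h.py <<'E'
def labels(c,ymax=228):
    hsv=cv2.cvtColor(c['pixels'],cv2.COLOR_RGB2HSV).astype(int)
    d=cv2.morphologyEx(((hsv[...,2]<150)&(hsv[...,1]>100)).astype(np.uint8),cv2.MORPH_CLOSE,np.ones((45,45),np.uint8))
    m=((hsv[...,2]>185)&(hsv[...,1]<170)&(d>0)).astype(np.uint8); m[ymax:]=0
    n,l,st,ce=cv2.connectedComponentsWithStats(m)
    for i in range(1,n):
        if 150<st[i,4]<2500:
            ct=max(cv2.findContours((l==i).astype(np.uint8),cv2.RETR_EXTERNAL,cv2.CHAIN_APPROX_NONE)[0],key=len)
            P=(onz(c,ct[:,0],.028)[:,:2]*1000).astype(np.float32); r=cv2.minAreaRect(P)
            print('label px',ce[i].round(0),st[i,4],'rect',np.round(r[0],1),np.round(r[1],1),round(r[2],1))
E
python3 - <<'E'
from h import *
c=load('w11'); labels(c)
print((onz(c,[(256.5,103.5),(308.5,103.5),(256.5,156.5),(308.5,156.5)],.028)*1000).round(1))
plan([(.652,.1715,.11,91.1),(.652,.1715,.035,91.1)])
E
```

```text
label px [ 3. 76.] 278 rect [399.6 217.4] [41.6  8. ] 78.0
label px [16. 57.] 161 rect [409.9 225.9] [28.1 13.2] 49.8
label px [327. 130.] 379 rect [692.9 171.3] [15.2 20.4] 3.1
label px [550. 188.] 922 rect [916.4 128.8] [92.2 13.1] 89.9
label px [324. 199.] 509 rect [696.  105.4] [18.  35.8] 3.0
label px [148. 219.] 234 rect [515.2  84.5] [24.3 18.4] 87.8
[[626.5 193.6  28. ]
 [674.4 194.6  28. ]
 [626.6 145.4  28. ]
 [676.6 146.5  28. ]]
t 26.35 at [0.6504 0.0992 0.1491] psi 91.10 w 0.0415 F [-0.4 -0.2 -0.4]
[72.3, 3.1, 39.0, -0.2, 0.1, -0.0] rows>=1.3
[72.4, 3.3, 114.0, -0.2, 0.1, -0.0] rows>=2.2
```

>>> carry_out --pt "35 2 5 0 0 0 -1" --pt "71 3.2 40 0 0 0 -1" --pt "71 3.2 70 0 0 0 -1" --pt "71 3.2 90 0 0 0 -1" --pt "71 3.2 100 0 0 0 -1" --pt "71 3.2 106 0 0 0 -1" --pt "71 3.2 106 0 0 0 -1"

```text
time: 27.22
position: [0.6523, 0.1696, 0.0433]
tool_rot: [0.701, 0.714, -0.002, -0.0]
ft_force: [-0.4, -0.9, -0.5]
grip_width: 0.0415
```

```bash
python3 - <<'E'
from h import *
plan([(.652,.17,.034,91.1)])
E
```

```text
t 27.23 at [0.6523 0.1696 0.0433] psi 91.05 w 0.0415 F [-0.4 -0.9 -0.5]
[0.5, -0.2, 9.3, -0.1, 0.1, -0.0] rows>=0.1
```

>>> carry_out --pt "0.5 0 5 0 0 0 -1" --pt "0.5 0 9 0 0 0 -1" --pt "0.5 0 9.3 0 0 0 -1" --pt "0.5 0 9.3 0 0 0 0.6" --pt "0.5 0 9.3 0 0 0 0.6" --pt "0.5 0 9.3 0 0 0 0.6" --pt "0 0 -30 0 0 0 0.6" --pt "0 0 -80 0 0 0 1"

```text
time: 28.22
position: [0.6513, 0.1695, 0.1228]
tool_rot: [0.701, 0.714, -0.003, -0.001]
ft_force: [0.7, -0.8, 0.5]
grip_width: 0.0738
```

```bash
python3 - <<'E'
from h import *
c=snap('wrist','w12');plan([(.46,.19,.2,91)])
E
```

```text
t 28.27 at [0.6564 0.1703 0.1315] psi 91.07 w 0.0768 F [1.1 0.3 3.5]
[23.3, -195.4, -70.2, 0.5, 0.1, 0.1] rows>=3.3
```

View pics/w12.png

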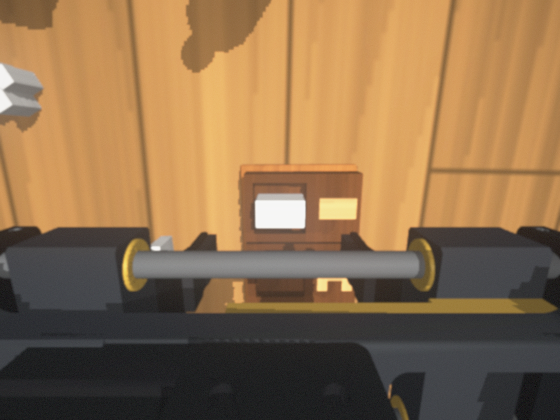

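The bar is in its pocket (280,210). Next is the cross.

>>> carry_out --pt "0 0 -50 0 0 0 1" --pt "15 -50 -70 0.4 0 0 1" --pt "23 -100 -70 0.4 0 0 1" --pt "23 -150 -70 0.4 0 0 1" --pt "23 -195 -70 0.4 0 0 1" --pt "23 -195 -70 0.4 0 0 1" --pt "23 -195 -70 0.4 0 0 1"

```text
time: 29.15
position: [0.4618, 0.19, 0.2005]
tool_rot: [0.7, 0.714, 0.001, 0.002]
ft_force: [-0.8, 0.1, 0.8]
grip_width: 0.0871
```

```bash
python3 - <<'E'
from h import *
c=snap('wrist','w13');blobs(c,.032);plan([])
E
```

```text
px [233. 120.] A1003 circ (410.0,270.1) r22.4 | rect (409.6,270.1) 39.2x39.9 ang 72.9 | ell (409.6,270.7)
px [446. 216.] A784 circ (659.7,166.9) r24.6 | rect (659.8,166.9) 44.5x24.6 ang 1.0 | ell (659.7,167.0)
t 29.20 at [0.4623 0.1899 0.2004] psi 91.06 w 0.0870 F [ 0.8  0.3 -0. ]
```

View pics/w13.png

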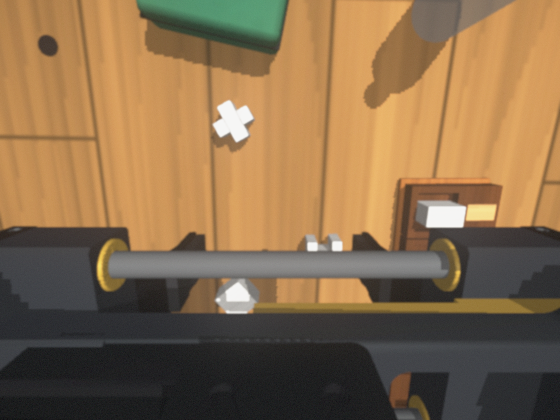

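```bash
python3 - <<'E'
from h import *
c=load('w13')
cv2.imwrite('pics/w13z.png',cv2.resize(c['pixels'][90:150,200:270,::-1],None,fx=8,fy=8,interpolation=cv2.INTER_CUBIC))
hsv=cv2.cvtColor(c['pixels'],cv2.COLOR_RGB2HSV).astype(int)
print(hsv[96:146:3,210:258:3,2])
plan([(.4102,.2700,.1,118.5),(.4102,.2700,.0155,118.5)])
E
```

```text
[[146 189 201 200 201 205 206 202 202 204 208 206 212 213 212 212]
 [146 187 200 202 200 205 206 201 210 212 210 208 210 214 213 213]
 [145 186 201 203 206 239 247 219 209 214 211 210 212 214 213 212]
 [147 187 203 231 246 246 246 245 191 215 212 215 220 214 213 212]
 [146 183 207 247 246 246 246 246 217 209 236 246 247 211 212 213]
 [146 183 201 232 246 246 246 246 246 242 246 246 246 231 213 214]
 [150 183 201 182 247 246 246 246 246 241 246 246 246 246 203 213]
 [149 180 196 137 222 246 246 246 246 246 244 246 246 246 231 210]
 [153 181 165 233 246 244 246 246 246 246 238 246 247 231 143 205]
 [153 211 244 246 246 243 246 246 246 246 246 236 160 132 173 213]
 [155 200 246 246 246 246 244 246 246 246 246 240 140 160 214 214]
 [156 172 238 246 246 246 243 246 246 246 246 246 190 203 214 214]
 [157 151 169 247 246 247 220 239 246 246 246 246 241 198 215 214]
 [160 128 134 224 236 147 133 169 246 246 246 246 245 166 214 214]
 [157 120 137 139 137 138 143 140 233 246 246 206 144 206 215 212]
 [162 127 139 138 138 140 140 146 156 220 142 141 169 216 214 213]
 [166 153 141 137 138 164 144 142 146 146 143 151 207 216 214 213]]
t 29.20 at [0.4623 0.1899 0.2004] psi 91.06 w 0.0870 F [ 0.8  0.3 -0. ]
[81.1, -51.1, 100.1, 0.3, 0.1, -27.4] rows>=2.6
[81.2, -51.5, 184.6, 0.3, 0.1, -27.4] rows>=3.3
```

View pics/w13z.png

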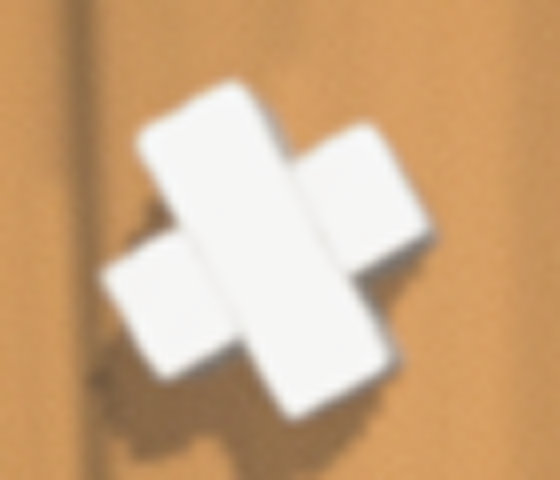

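>>> carry_out --pt "40 -25 30 0.3 0 -10 1" --pt "81 -51 70 0.3 0 -20 1" --pt "81 -51.3 110 0.3 0 -27.4 1" --pt "81 -51.3 150 0.3 0 -27.4 1" --pt "81 -51.3 175 0.3 0 -27.4 1" --pt "81 -51.3 184 0.3 0 -27.4 1" --pt "81 -51.3 184 0.3 0 -27.4 -1" --pt "81 -51.3 184 0.3 0 -27.4 -1"

```text
time: 30.2
position: [0.4115, 0.2701, 0.0169]
tool_rot: [0.512, 0.859, -0.0, 0.001]
ft_force: [0.2, -0.3, -0.6]
grip_width: 0.0742
```

>>> carry_out --pt "0 0 0 0 0 0 -1" --pt "0 0 0 0 0 0 -1" --pt "0 0 0 0 0 0 -1" --pt "0 0 0 0 0 0 -1" --pt "0 0 0 0 0 0 -1"

```text
time: 30.82
position: [0.4116, 0.2701, 0.0172]
tool_rot: [0.512, 0.859, 0.0, 0.001]
ft_force: [-0.5, -0.3, 5.1]
grip_width: 0.0413
```

```bash
python3 - <<'E'
from h import *
plan([(.41,.27,.15,118.5),(.656,-.10,.15,91.1)])
E
```

```text
t 30.82 at [0.4116 0.2701 0.0172] psi 118.44 w 0.0413 F [-0.5 -0.3  5.1]
[0.4, -1.3, -132.8, 0.1, 0.1, -0.1] rows>=2.1
[-442.1, 38.8, -131.9, 0.1, 0.1, 27.3] rows>=7.4
```

>>> carry_out --pt "0 0 -40 0 0 0 -1" --pt "0 0 -90 0 0 0 -1" --pt "-40 4 -133 0 0 5 -1" --pt "-95 9 -133 0 0 12 -1" --pt "-150 14 -133 0 0 20 -1" --pt "-210 19 -133 0 0 27.3 -1" --pt "-270 24 -133 0 0 27.3 -1" --pt "-330 29 -133 0 0 27.3 -1"

```text
time: 31.82
position: [0.5945, -0.0077, 0.1503]
tool_rot: [0.7, 0.714, 0.0, 0.001]
ft_force: [0.5, 1.8, -1.4]
grip_width: 0.0414
```

```bash
python3 - <<'E'
from h import *
plan([(.656,-.10,.15,91.1)])
E
```

```text
t 31.82 at [ 0.5945 -0.0077  0.1503] psi 91.12 w 0.0414 F [ 0.5  1.8 -1.4]
[-93.5, 59.7, 0.5, 0.1, 0.0, 0.0] rows>=1.8
```

>>> carry_out --pt "-45 30 0 0 0 0 -1" --pt "-93 60 0 0 0 0 -1" --pt "-93 60 0 0 0 0 -1" --pt "-93 60 0 0 0 0 -1" --pt "-93 60 0 0 0 0 -1"

```text
time: 32.45
position: [0.655, -0.0979, 0.15]
tool_rot: [0.7, 0.714, -0.0, -0.0]
ft_force: [0.0, 0.5, -0.6]
grip_width: 0.0415
```

```bash
python3 - <<'E'
from h import *
c=snap('wrist','w14');plan([(.6563,-.0262,.042,91.1)])
cv2.imwrite('pics/w14z.png',cv2.resize(c['pixels'][:300,150:430,::-1],None,fx=2,fy=2))
E
```

```text
t 32.50 at [ 0.6552 -0.0979  0.1502] psi 91.22 w 0.0414 F [ 0.1 -1.  -0.6]
[71.6, 2.6, 108.2, -0.0, -0.0, 0.1] rows>=2.1
```

View pics/w14z.png

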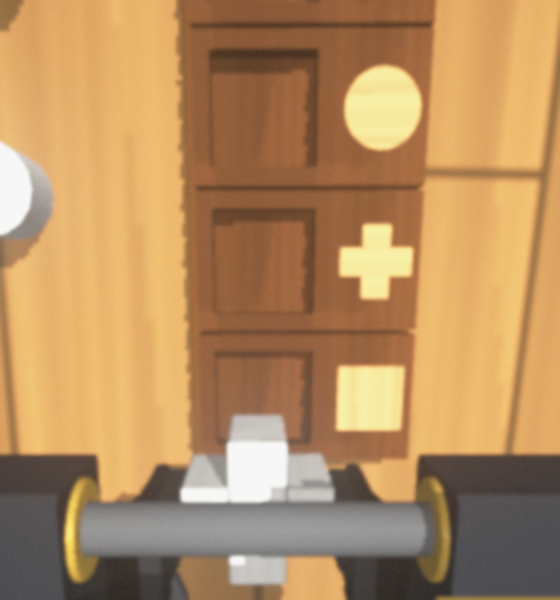

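```bash
python3 - <<'E'
from h import *
c=load('w14')
print((onz(c,[(256.5,104),(307.5,104),(256.5,156.5),(307.5,156.5),(282,130)],.028)*1000).round(1), (onz(c,[338,131],.028)*1000).round(1))
o=robot.get_obs()
cv2.imwrite('pics/w14y.png',cv2.resize(c['pixels'][190:310,220:340,::-1],None,fx=5,fy=5,interpolation=cv2.INTER_CUBIC))
for z in (.133,.165): print(z,(onz(c,[(279,208),(279,222)],z)*1000).round(1))
E
```

```text
[[631.2  -4.3  28. ]
 [678.4  -3.3  28. ]
 [631.3 -52.3  28. ]
 [680.6 -51.2  28. ]
 [655.3 -27.   28. ]] [[708.3 -26.8  28. ]]
0.133 [[653.6 -77.2 133. ]
 [653.8 -86.5 133. ]]
0.165 [[653.4 -69.4 165. ]
 [653.6 -77.  165. ]]
```

View pics/w14y.png

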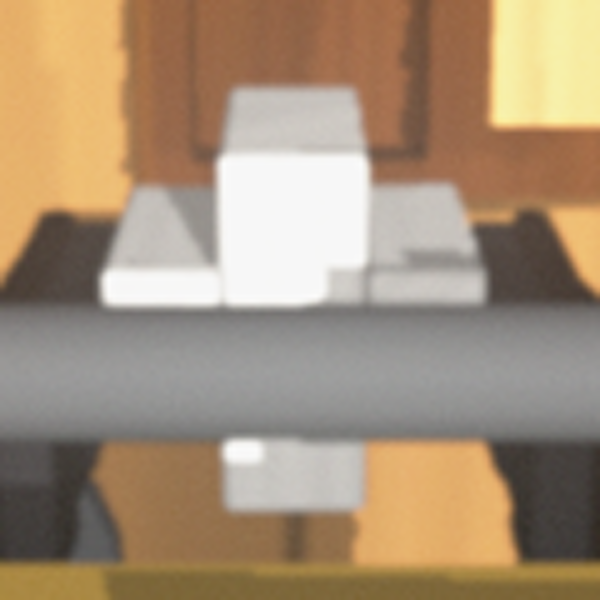

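```bash
python3 - <<'E'
from h import *
plan([(.6561,-.0272,.045,91.1),(.6561,-.0272,.0342,91.1)])
E
```

```text
t 32.50 at [ 0.6552 -0.0979  0.1502] psi 91.22 w 0.0414 F [ 0.1 -1.  -0.6]
[70.6, 2.4, 105.2, -0.0, -0.0, 0.1] rows>=2.0
[70.6, 2.4, 116.0, -0.0, -0.0, 0.1] rows>=2.2
```

>>> carry_out --pt "35 1.5 5 0 0 0 -1" --pt "70.6 2.4 40 0 0 0 -1" --pt "70.6 2.4 75 0 0 0 -1" --pt "70.6 2.4 95 0 0 0 -1" --pt "70.6 2.4 105 0 0 0 -1" --pt "70.6 2.4 107 0 0 0 -1" --pt "70.6 2.4 107 0 0 0 -1"

```text
time: 33.38
position: [0.6569, -0.0278, 0.0442]
tool_rot: [0.7, 0.714, 0.0, 0.001]
ft_force: [-0.1, 0.6, -0.8]
grip_width: 0.0416
```

```bash
python3 - <<'E'
from h import *
plan([(.6561,-.0272,.034,91.1)])
E
```

```text
t 33.38 at [ 0.6569 -0.0278  0.0442] psi 91.18 w 0.0416 F [-0.1  0.6 -0.8]
[0.7, -0.8, 10.2, 0.1, 0.0, 0.1] rows>=0.2
```

Lower the cross, release it, and retreat toward the square at (.41, .05).

>>> carry_out --pt "0.5 -0.5 5 0 0 0 -1" --pt "0.5 -0.5 9.5 0 0 0 -1" --pt "0.5 -0.5 10 0 0 0 -1" --pt "0.5 -0.5 10 0 0 0 0.6" --pt "0.5 -0.5 10 0 0 0 0.6" --pt "0.5 -0.5 10 0 0 0 0.6" --pt "0 0 -30 0 0 0 0.6" --pt "0 0 -80 0 0 0 1"

```text
time: 34.38
position: [0.6558, -0.0277, 0.1238]
tool_rot: [0.7, 0.714, -0.0, -0.001]
ft_force: [0.3, 1.3, 0.6]
grip_width: 0.0736
```

```bash
python3 - <<'E'
from h import *
plan([(.50,-.04,.2,91)])
E
```

```text
t 34.38 at [ 0.6558 -0.0277  0.1238] psi 91.17 w 0.0736 F [0.3 1.3 0.6]
[-9.1, -156.2, -76.0, -0.1, -0.0, 0.2] rows>=2.8
```

>>> carry_out --pt "0 0 -45 0 0 0 1" --pt "-5 -50 -76 0 0 0 1" --pt "-9 -105 -76 0 0 0 1" --pt "-9 -156 -76 0 0 0 1" --pt "-9 -156 -76 0 0 0 1" --pt "-9 -156 -76 0 0 0 1"

```text
time: 35.12
position: [0.5013, -0.0403, 0.2007]
tool_rot: [0.7, 0.714, 0.0, 0.0]
ft_force: [0.1, 0.3, 0.1]
grip_width: 0.087
```

```bash
python3 - <<'E'
from h import *
c=snap('wrist','w15');blobs(c,.032);plan([])
E
```

```text
px [300.  51.] A1385 circ (519.2,110.7) r28.7 | rect (518.8,110.5) 42.4x42.5 ang 3.2 | ell (519.1,111.2)
px [198. 111.] A1543 circ (411.5,49.1) r28.7 | rect (410.5,49.1) 42.9x41.2 ang 39.9 | ell (410.6,49.5)
px [303. 157.] A1145 circ (526.9,2.3) r21.6 | rect (527.5,2.4) 41.8x42.3 ang 1.5 | ell (527.3,2.7)
px [419. 187.] A932 circ (661.8,-29.0) r23.5 | rect (662.1,-28.9) 40.9x42.7 ang 47.4 | ell (662.2,-28.5)
t 35.17 at [ 0.502  -0.0404  0.2006] psi 91.17 w 0.0871 F [-0.2  0.7  0.3]
```

View pics/w15.png

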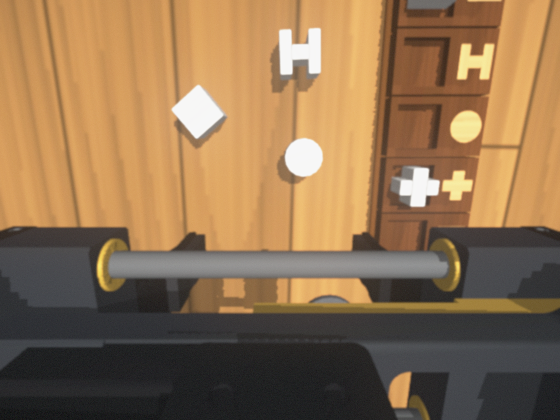

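The cross sits in its pocket at (415,187). The square is at (198,111) px, which gives (411,49) mm at 40°.

```bash
python3 - <<'E'
from h import *
plan([(.411,.0487,.1,130),(.411,.0487,.0155,130)])
E
```

```text
t 35.17 at [ 0.502  -0.0404  0.2006] psi 91.17 w 0.0871 F [-0.2  0.7  0.3]
[91.0, -89.2, 100.5, 0.1, 0.0, -38.8] rows>=3.6
[91.0, -89.3, 185.0, 0.1, 0.0, -38.8] rows>=3.6
```

>>> carry_out --pt "35 -35 20 0 0 -10 1" --pt "70 -70 50 0 0 -20 1" --pt "91 -89 80 0 0 -30 1" --pt "91 -89 120 0 0 -38.8 1" --pt "91 -89 160 0 0 -38.8 1" --pt "91 -89 180 0 0 -38.8 1" --pt "91 -89 184.5 0 0 -38.8 1" --pt "91 -89 184.5 0 0 -38.8 -1"

```text
time: 36.17
position: [0.4124, 0.0487, 0.0158]
tool_rot: [0.423, 0.906, 0.0, 0.001]
ft_force: [-0.6, -0.5, 0.7]
grip_width: 0.0826
```

>>> carry_out --pt "0 0 0 0 0 0 -1" --pt "0 0 0 0 0 0 -1" --pt "0 0 0 0 0 0 -1" --pt "0 0 0 0 0 0 -1" --pt "0 0 0 0 0 0 -1" --pt "0 0 0 0 0 0 -1"

```text
time: 36.92
position: [0.4125, 0.0487, 0.016]
tool_rot: [0.423, 0.906, 0.0, 0.001]
ft_force: [-0.2, -0.5, 3.5]
grip_width: 0.0397
```

```bash
python3 - <<'E'
from h import *
plan([(.411,.0487,.15,130),(.657,-.165,.15,91.1)])
E
```

```text
t 36.92 at [0.4125 0.0487 0.016 ] psi 129.98 w 0.0397 F [-0.2 -0.5  3.5]
[0.7, -0.9, -134.0, 0.1, 0.1, -0.0] rows>=2.1
[-321.1, 50.2, -133.4, 0.1, 0.1, 38.9] rows>=5.6
```

>>> carry_out --pt "0 0 -40 0 0 0 -1" --pt "0 0 -90 0 0 0 -1" --pt "-30 5 -134 0 0 8 -1" --pt "-90 15 -134 0 0 18 -1" --pt "-150 24 -134 0 0 28 -1" --pt "-210 33 -134 0 0 38.9 -1" --pt "-270 42 -134 0 0 38.9 -1" --pt "-321 50 -134 0 0 38.9 -1"

```text
time: 37.92
position: [0.6578, -0.1667, 0.1498]
tool_rot: [0.701, 0.713, 0.0, 0.001]
ft_force: [0.6, -0.3, -0.3]
grip_width: 0.0395
```

>>> carry_out --pt "0 0 0 0 0 0 -1" --pt "0 0 0 0 0 0 -1"

```text
time: 38.17
position: [0.6562, -0.166, 0.1484]
tool_rot: [0.701, 0.713, -0.0, -0.001]
ft_force: [0.6, 0.4, -0.9]
grip_width: 0.0396
```

```bash
python3 - <<'E'
from h import *
c=snap('wrist','w16');plan([(.6572,-.0928,.043,91.1)])
cv2.imwrite('pics/w16z.png',cv2.resize(c['pixels'][:300,150:430,::-1],None,fx=2,fy=2))
E
```

```text
t 38.23 at [ 0.6559 -0.1654  0.1488] psi 91.05 w 0.0399 F [-0.4 -0.3 -0.7]
[72.4, 2.8, 105.9, -0.1, -0.1, -0.0] rows>=2.1
```

View pics/w16z.png

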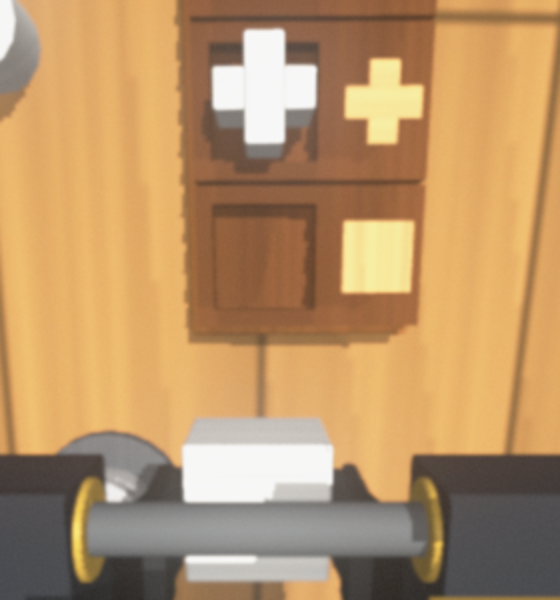

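```bash
python3 - <<'E'
from h import *
c=load('w16')
print((onz(c,[(257,102.5),(308,102.5),(257,155),(308,155)],.028).mean(0)*1000).round(1), (onz(c,[338.5,128.5],.028)*1000).round(1))
for r,z in ((209,.133),(221.5,.165)): print(z,(onz(c,[(279,r)],z)*1000).round(1))
plan([(.6572,-.0932,.043,91.1)])
E
```

```text
[657.1 -94.4  28. ] [[709.7 -92.7  28. ]]
0.133 [[ 654.8 -145.6  133. ]]
0.165 [[ 654.9 -144.4  165. ]]
t 38.23 at [ 0.6559 -0.1654  0.1488] psi 91.05 w 0.0399 F [-0.4 -0.3 -0.7]
[72.0, 2.8, 105.9, -0.1, -0.1, -0.0] rows>=2.0
```

>>> carry_out --pt "35 1.5 5 0 0 0 -1" --pt "72 2.8 40 0 0 0 -1" --pt "72 2.8 75 0 0 0 -1" --pt "72 2.8 95 0 0 0 -1" --pt "72 2.8 105 0 0 0 -1" --pt "72 2.8 107 0 0 0 -1" --pt "72 2.8 107 0 0 0 -1"

```text
time: 39.1
position: [0.6579, -0.0939, 0.0428]
tool_rot: [0.701, 0.713, 0.0, -0.0]
ft_force: [0.3, -0.2, -0.4]
grip_width: 0.0399
```

```bash
python3 - <<'E'
from h import *
plan([(.6571,-.0932,.033,91.1)])
E
```

```text
t 39.10 at [ 0.6579 -0.0939  0.0428] psi 91.02 w 0.0399 F [ 0.3 -0.2 -0.4]
[0.7, -0.8, 9.8, -0.0, -0.1, -0.1] rows>=0.2
```

>>> carry_out --pt "0.5 -0.5 5 0 0 0 -1" --pt "0.5 -0.5 9 0 0 0 -1" --pt "0.5 -0.5 9.8 0 0 0 -1" --pt "0.5 -0.5 9.8 0 0 0 0.6" --pt "0.5 -0.5 9.8 0 0 0 0.6" --pt "0.5 -0.5 9.8 0 0 0 0.6" --pt "0 0 -30 0 0 0 0.6" --pt "0 0 -80 0 0 0 1"

```text
time: 40.1
position: [0.657, -0.0937, 0.1224]
tool_rot: [0.701, 0.713, -0.0, -0.002]
ft_force: [0.6, -0.5, 0.5]
grip_width: 0.0734
```

```bash
python3 - <<'E'
from h import *
plan([(.54,-.08,.2,91)])
E
```

```text
t 40.10 at [ 0.657  -0.0937  0.1224] psi 91.01 w 0.0734 F [ 0.6 -0.5  0.5]
[16.0, -117.0, -77.2, -0.2, -0.1, 0.0] rows>=2.3
```

>>> carry_out --pt "0 0 -45 0 0 0 1" --pt "8 -50 -77 0 0 0 1" --pt "16 -117 -77 0 0 0 1" --pt "16 -117 -77 0 0 0 1" --pt "16 -117 -77 0 0 0 1"

```text
time: 40.72
position: [0.5405, -0.0802, 0.2005]
tool_rot: [0.701, 0.713, 0.0, -0.001]
ft_force: [1.3, -0.6, 1.4]
grip_width: 0.0871
```

```bash
python3 - <<'E'
from h import *
c=snap('wrist','w17');blobs(c,.032);plan([])
E
```

```text
px [262.  13.] A1053 circ (519.8,104.2) r24.9 | rect (519.7,102.9) 43.1x27.7 ang 1.3 | ell (519.3,104.0)
px [269. 120.] A1242 circ (527.3,2.1) r21.5 | rect (527.1,1.8) 41.6x41.9 ang 1.0 | ell (527.4,2.5)
px [388. 149.] A1010 circ (660.4,-27.1) r23.0 | rect (660.1,-27.3) 40.7x41.1 ang 47.5 | ell (660.2,-26.7)
px [383. 209.] A1311 circ (661.3,-95.6) r29.1 | rect (661.4,-95.9) 42.6x43.6 ang 1.0 | ell (661.3,-95.2)
t 40.77 at [ 0.5418 -0.0806  0.2005] psi 91.00 w 0.0870 F [ 1.   0.5 -0.4]
```

View pics/w17.png

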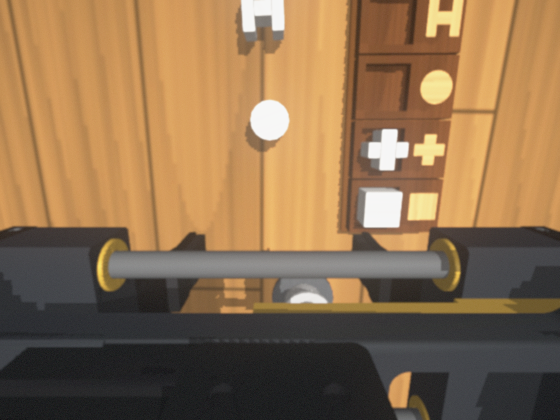

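```bash
python3 - <<'E'
from h import *
plan([(.5275,.0017,.0155,91.1)])
E
```

```text
t 40.77 at [ 0.5418 -0.0806  0.2005] psi 91.00 w 0.0870 F [ 1.   0.5 -0.4]
[82.4, -12.8, 185.1, -0.0, -0.1, -0.1] rows>=3.2
```

>>> carry_out --pt "45 -7 20 0 0 0 1" --pt "82.5 -13 60 0 0 0 1" --pt "82.5 -13 110 0 0 0 1" --pt "82.5 -13 150 0 0 0 1" --pt "82.5 -13 178 0 0 0 1" --pt "82.5 -13 184.5 0 0 0 1" --pt "82.5 -13 184.5 0 0 0 1" --pt "82.5 -13 184.5 0 0 0 -1"

```text
time: 41.78
position: [0.5287, 0.0015, 0.0171]
tool_rot: [0.701, 0.713, 0.001, 0.001]
ft_force: [-0.1, 0.8, -0.4]
grip_width: 0.0823
```

>>> carry_out --pt "0 0 0 0 0 0 -1" --pt "0 0 0 0 0 0 -1" --pt "0 0 0 0 0 0 -1" --pt "0 0 0 0 0 0 -1" --pt "0 0 0 0 0 0 -1" --pt "0 0 0 0 0 0 -1"

```text
time: 42.52
position: [0.5287, 0.0016, 0.0172]
tool_rot: [0.701, 0.713, 0.001, 0.001]
ft_force: [-1.1, 0.7, 2.0]
grip_width: 0.0411
```

```bash
python3 - <<'E'
from h import *
plan([(.655,-.033,.15,91.1)])
E
```

```text
t 42.52 at [0.5287 0.0016 0.0172] psi 91.00 w 0.0411 F [-1.1  0.7  2. ]
[-36.7, 126.0, -132.5, 0.1, -0.0, -0.1] rows>=3.0
```

>>> carry_out --pt "0 0 -40 0 0 0 -1" --pt "0 0 -90 0 0 0 -1" --pt "-10 30 -133 0 0 0 -1" --pt "-25 85 -133 0 0 0 -1" --pt "-37 126 -133 0 0 0 -1" --pt "-37 126 -133 0 0 0 -1" --pt "-37 126 -133 0 0 0 -1"

```text
time: 43.4
position: [0.6532, -0.0328, 0.1493]
tool_rot: [0.701, 0.713, 0.0, -0.001]
ft_force: [-1.3, 0.6, -0.1]
grip_width: 0.041
```

```bash
python3 - <<'E'
from h import *
c=snap('wrist','w18');plan([(.655,.0395,.044,91.1)])
cv2.imwrite('pics/w18z.png',cv2.resize(c['pixels'][:300,150:430,::-1],None,fx=2,fy=2))
E
```

```text
t 43.45 at [ 0.6529 -0.0326  0.1495] psi 91.02 w 0.0413 F [-0.1 -0.1 -0.6]
[72.0, 3.5, 105.6, -0.1, -0.1, -0.1] rows>=2.0
```

View pics/w18z.png

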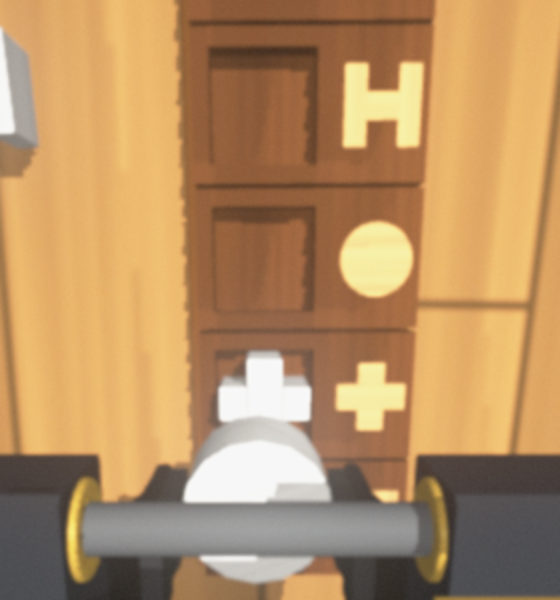

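>>> carry_out --pt "35 1.5 5 0 0 0 -1" --pt "72 3.3 40 0 0 0 -1" --pt "72 3.3 75 0 0 0 -1" --pt "72 3.3 95 0 0 0 -1" --pt "72 3.3 105 0 0 0 -1" --pt "72 3.3 107 0 0 0 -1" --pt "72 3.3 107 0 0 0 -1"

```text
time: 44.32
position: [0.6556, 0.039, 0.0435]
tool_rot: [0.701, 0.713, 0.001, -0.0]
ft_force: [-0.3, 0.4, -1.0]
grip_width: 0.041
```

```bash
python3 - <<'E'
from h import *
plan([(.655,.0393,.034,91.1)])
E
```

```text
t 44.33 at [0.6556 0.039  0.0435] psi 90.97 w 0.0410 F [-0.3  0.4 -1. ]
[0.3, -0.6, 9.5, 0.0, -0.1, -0.1] rows>=0.2
```

>>> carry_out --pt "0.3 -0.3 5 0 0 0 -1" --pt "0.3 -0.3 9 0 0 0 -1" --pt "0.3 -0.3 9.3 0 0 0 -1" --pt "0.3 -0.3 9.3 0 0 0 0.6" --pt "0.3 -0.3 9.3 0 0 0 0.6" --pt "0.3 -0.3 9.3 0 0 0 0.6" --pt "0 0 -30 0 0 0 0.6" --pt "0 0 -80 0 0 0 1"

```text
time: 45.32
position: [0.6545, 0.0389, 0.1231]
tool_rot: [0.701, 0.713, -0.0, -0.002]
ft_force: [0.6, -0.6, 0.1]
grip_width: 0.0735
```

```bash
python3 - <<'E'
from h import *
plan([(.53,.035,.2,91)])
E
```

```text
t 45.33 at [0.6545 0.0389 0.1231] psi 90.96 w 0.0735 F [ 0.6 -0.6  0.1]
[-1.7, -124.8, -76.5, -0.2, -0.1, -0.0] rows>=2.3
```

>>> carry_out --pt "0 0 -45 0 0 0 1" --pt "-1 -55 -76 0 0 0 1" --pt "-2 -125 -76 0 0 0 1" --pt "-2 -125 -76 0 0 0 1" --pt "-2 -125 -76 0 0 0 1"

```text
time: 45.95
position: [0.5301, 0.0347, 0.2001]
tool_rot: [0.701, 0.713, 0.0, -0.001]
ft_force: [1.7, 0.7, 0.2]
grip_width: 0.087
```

```bash
python3 - <<'E'
from h import *
c=snap('wrist','w19');blobs(c,.032);plan([(.519,.1095,.0155,92.5)])
E
```

```text
px [403.  65.] A1116 circ (656.4,173.6) r24.6 | rect (656.4,174.2) 44.7x24.9 ang 0.9 | ell (656.5,173.9)
px [271. 126.] A1195 circ (519.5,110.8) r29.0 | rect (519.3,110.9) 43.1x42.5 ang 3.1 | ell (519.3,111.2)
px [392. 194.] A1148 circ (659.6,37.6) r22.6 | rect (659.4,37.0) 43.3x44.1 ang 48.7 | ell (659.6,37.8)
t 46.00 at [0.5315 0.0345 0.2001] psi 90.95 w 0.0870 F [0.5 0.1 0.9]
[75.0, -11.3, 184.7, 0.0, -0.1, -1.5] rows>=3.2
```

View pics/w19.png

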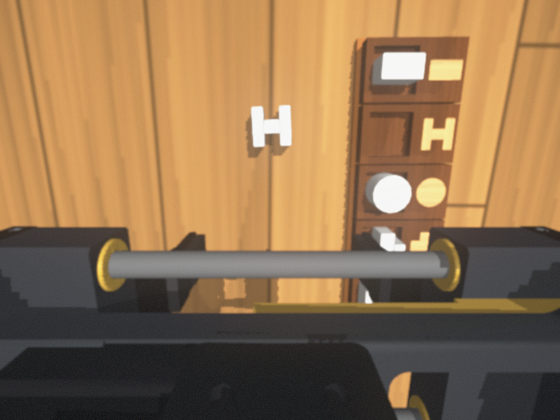

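>>> carry_out --pt "45 -7 20 0 0 -2 1" --pt "76 -11 60 0 0 -2 1" --pt "76 -11 110 0 0 -2 1" --pt "76 -11 150 0 0 -2 1" --pt "76 -11 178 0 0 -2 1" --pt "76 -11 184 0 0 -2 1" --pt "76 -11 184 0 0 -2 1" --pt "76 -11 184 0 0 -2 -1"

```text
time: 47.0
position: [0.5208, 0.1105, 0.0172]
tool_rot: [0.689, 0.725, 0.001, 0.001]
ft_force: [0.2, 0.4, 0.4]
grip_width: 0.0826
```

>>> carry_out --pt "0 0 0 0 0 0 -1" --pt "0 0 0 0 0 0 -1" --pt "0 0 0 0 0 0 -1" --pt "0 0 0 0 0 0 -1" --pt "0 0 0 0 0 0 -1" --pt "0 0 0 0 0 0 -1"

```text
time: 47.75
position: [0.5208, 0.1105, 0.0173]
tool_rot: [0.689, 0.725, 0.002, 0.001]
ft_force: [-0.6, -0.9, 1.4]
grip_width: 0.0417
```

```bash
python3 - <<'E'
from h import *
plan([(.654,.033,.15,91.1)])
E
```

```text
t 47.75 at [0.5208 0.1105 0.0173] psi 92.95 w 0.0417 F [-0.6 -0.9  1.4]
[-84.1, 129.4, -132.3, 0.2, -0.1, 1.9] rows>=3.3
```

>>> carry_out --pt "0 0 -40 0 0 0 -1" --pt "0 0 -90 0 0 0 -1" --pt "-20 30 -133 0 0 1 -1" --pt "-55 85 -133 0 0 1.9 -1" --pt "-84 129.5 -133 0 0 1.9 -1" --pt "-84 129.5 -133 0 0 1.9 -1" --pt "-84 129.5 -133 0 0 1.9 -1"

```text
time: 48.62
position: [0.6525, 0.0333, 0.1495]
tool_rot: [0.701, 0.713, 0.001, -0.001]
ft_force: [-0.4, 0.2, -0.5]
grip_width: 0.0415
```

```bash
python3 - <<'E'
from h import *
c=snap('wrist','w20');plan([(.6538,.1052,.044,91.1)])
cv2.imwrite('pics/w20z.png',cv2.resize(c['pixels'][:300,150:430,::-1],None,fx=2,fy=2))
E
```

```text
t 48.67 at [0.6521 0.0338 0.1496] psi 91.07 w 0.0415 F [ 0.7  0.8 -1. ]
[71.2, 3.1, 105.7, -0.0, -0.1, -0.0] rows>=2.0
```

View pics/w20z.png

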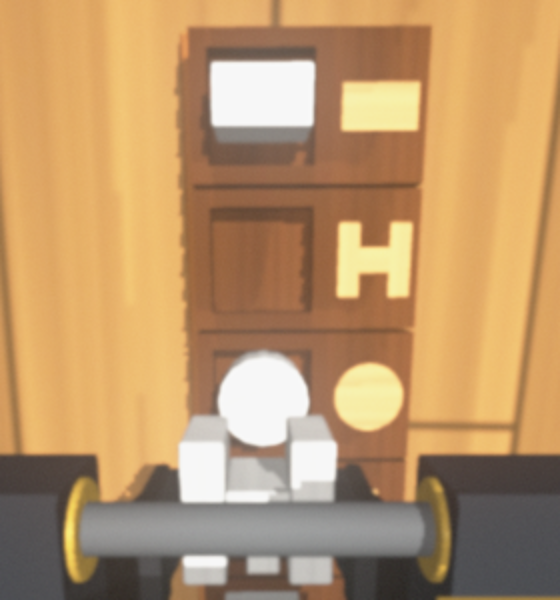

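>>> carry_out --pt "35 1.5 5 0 0 0 -1" --pt "71 3 40 0 0 0 -1" --pt "71 3 75 0 0 0 -1" --pt "71 3 95 0 0 0 -1" --pt "71 3 105 0 0 0 -1" --pt "71 3 107 0 0 0 -1" --pt "71 3 107 0 0 0 -1"

```text
time: 49.55
position: [0.6545, 0.1046, 0.0438]
tool_rot: [0.701, 0.713, 0.001, -0.0]
ft_force: [-0.8, 0.4, -0.7]
grip_width: 0.0419
```

```bash
python3 - <<'E'
from h import *
plan([(.6538,.105,.034,91.1)])
E
```

```text
t 49.55 at [0.6545 0.1046 0.0438] psi 91.03 w 0.0419 F [-0.8  0.4 -0.7]
[0.4, -0.8, 9.8, 0.1, -0.1, -0.1] rows>=0.2
```

>>> carry_out --pt "0.4 -0.4 5 0 0 0 -1" --pt "0.4 -0.4 9 0 0 0 -1" --pt "0.4 -0.4 9.6 0 0 0 -1" --pt "0.4 -0.4 9.6 0 0 0 0.6" --pt "0.4 -0.4 9.6 0 0 0 0.6" --pt "0.4 -0.4 9.6 0 0 0 0.6" --pt "0 0 -30 0 0 0 0.6" --pt "0 0 -80 0 0 0 1"

```text
time: 50.55
position: [0.6534, 0.1044, 0.1233]
tool_rot: [0.701, 0.713, -0.0, -0.001]
ft_force: [0.5, -0.6, -0.1]
grip_width: 0.0733
```

>>> carry_out --pt "0 -40 -80 0 0 0 1" --pt "0 -100 -120 0 0 0 1" --pt "0 -150 -150 0 0 0 1" --pt "-50 -190 -160 0 0 0 1" --pt "-110 -200 -160 0 0 0 1" --pt "-170 -200 -160 0 0 0 1" --pt "-220 -200 -160 0 0 0 1" --pt "-220 -200 -160 0 0 0 1"

```text
time: 51.55
position: [0.4581, -0.1238, 0.2838]
tool_rot: [0.703, 0.711, -0.0, 0.0]
ft_force: [-1.0, 1.2, 0.5]
grip_width: 0.0871
```

```bash
python3 - <<'E'
from h import *
plan([]); a=snap('wrist','w21');b=snap('top','top21');s=snap('scene','scene21')
z=np.vstack([cv2.resize(b['pixels'][145:275,190:400,::-1],(780,300)),cv2.resize(s['pixels'][130:290,140:380,::-1],(780,300))])
cv2.imwrite('pics/fin.png',z)
cv2.imwrite('pics/fin2.png',cv2.resize(s['pixels'][190:290,160:370,::-1],None,fx=3.8,fy=3.8,interpolation=cv2.INTER_CUBIC))
E
```

```text
t 51.55 at [ 0.4581 -0.1238  0.2838] psi 90.64 w 0.0871 F [-1.   1.2  0.5]
```

View pics/fin2.png

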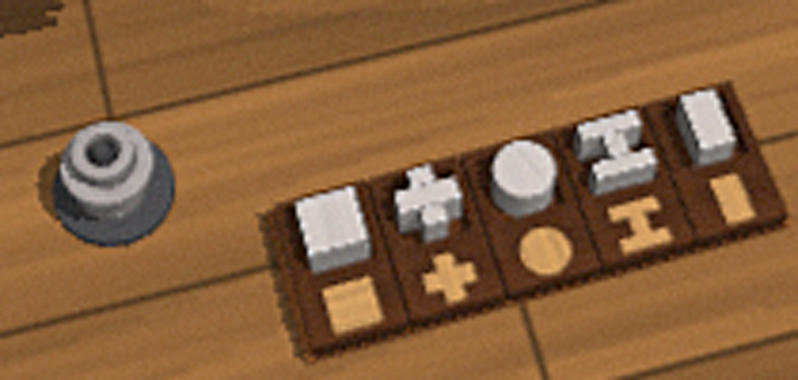

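View pics/w21.png

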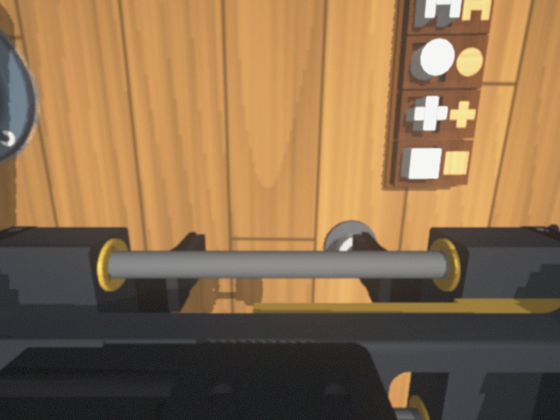

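View pics/scene21.png

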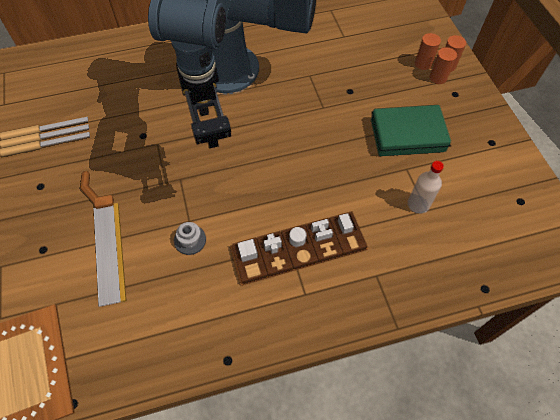

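The scene view shows all five blocks in their labelled pockets, the collar on the stack at (188,236), and bystanders unmoved. I'll check that the blocks lie flat by testing whether their tops agree across views at z = 48 mm.

```bash
python3 - <<'E'
from h import *
print('wrist z48'); blobs(load('w21'),.048); print('w20'); blobs(load('w20'),.048,ymax=205); print('w19'); blobs(load('w19'),.048)
print('collar w10 at z68/50');c=load('w10'); print((onz(c,[357,103],.068)*1000).round(1))
c=load('scene21'); print((onz(c,[160+103/3.8,190+150/3.8],.068)*1000).round(1))
E
```

```text
wrist z48
px [442.   7.] A411 circ (652.0,94.0) r22.4 | rect (652.1,92.9) 42.2x18.0 ang 0.6 | ell (651.8,93.2)
px [437.  57.] A977 circ (653.0,39.9) r21.1 | rect (653.0,40.0) 41.3x41.5 ang 27.8 | ell (653.1,40.2)
px [431. 113.] A688 circ (654.0,-26.8) r21.8 | rect (653.7,-27.0) 39.1x38.5 ang 48.1 | ell (654.2,-26.5)
px [ 11. 138.] A63 circ (97.1,-65.8) r8.8 | rect (99.0,-66.2) 17.6x7.8 ang 78.0 | ell (98.5,-65.5)
px [425. 163.] A926 circ (655.3,-91.9) r27.1 | rect (655.1,-92.0) 41.0x40.5 ang 0.7 | ell (655.1,-91.6)
w20
px [281.  46.] A1658 circ (650.7,169.9) r23.5 | rect (650.4,170.4) 42.3x23.8 ang 1.0 | ell (650.7,170.3)
px [281. 193.] A1022 circ (653.6,42.0) r21.2 | rect (653.6,49.9) 41.9x25.3 ang 1.1 | ell (653.8,48.2)
w19
px [403.  65.] A1116 circ (650.2,170.0) r23.4 | rect (650.2,170.6) 42.5x23.7 ang 0.9 | ell (650.3,170.3)
px [271. 126.] A1195 circ (519.9,110.2) r27.6 | rect (519.7,110.3) 41.0x40.4 ang 3.1 | ell (519.8,110.6)
px [392. 194.] A1148 circ (653.2,40.6) r21.5 | rect (653.0,40.0) 41.2x42.0 ang 48.7 | ell (653.2,40.7)
collar w10 at z68/50
[[ 573.7 -227.9   68. ]]
[[ 578.2 -223.4   68. ]]
```

```bash
python3 - <<'E'
from rig import robot
print(robot.get_obs()['joint_velocities'].round(2)); print(robot.hand_in())
E
```

```text
[ 0.03 -0.    0.01 -0.   -0.   -0.  ]
the job is handed in; nothing more can be done
None
```

The job is done and handed in at about 51.7 s. Both steel spacers found on the bench are on the arbor, with the collar on top of them, flange down. The bar, cross, square, round and I-beam blocks are each in the pocket labelled with their outline.

**Incidents:** My first try at gripping a spacer missed because I lifted before the fingers had closed. I measured it again and the second try held. No grip slip or knocked part showed up in the measurements.

**Last checks:**
- **Blocks:** In the wrist pictures, the four blocks fully in view had the right size at 48 mm, as they should when flat on the pocket floor, and sat within about 2 mm of their pocket centres. The I-beam's top was only partly in that view, but its 42 mm width was right, and the scene picture shows it seated.
- **Collar:** In the wrist view its bore lines up with the arbor at a top height of 68 mm. A rough reading by eye from the scene picture disagreed by about 6 mm. I put that down to the coarse reading, because the arm met no resistance when seating the collar.
- **Bystanders:** The scene picture shows the bottle, saw and tool case where they were.

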